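Reject the rattling lamp drivers

TASK

Of the three sealed lamp drivers on the desk, one is sound and two have a core that has come loose inside: lift each one and tip its window end well down (35 degrees or so) for a second to feel or see whether the core slides. Lay the two rattlers flat and fully inside the red tray, with the red core showing in the window, and stand the sound one upright near the middle of the blue pad, window end up. Leave the keys, the carton and the screwdriver where they are.

Things in the scene. Friction and masses are not known exactly. Their poses are not given: they have to be found in the camera images.
- drv_a_mid (a point): sealed lamp driver, one of three alike (more under the other two): square block 90 mm long (x), 42 x 42 mm in section, lying on a side; this point is its very centre, 21 mm above the desk. +x points to the WINDOW END: clear bay 13 to 40 mm from the centre, then a 5 mm black cap; the other end has a white cap. About 0.36 kg (masses vary by a fifth); any one of the three may be the sound one
- drv_b_mid (a point): second of the three like drivers, same size, point and axes. A red core of 0.2 kg, 30 mm in diameter, 28 mm long, is at the start hidden at the white end, its centre 23 mm from the block's centre. In two of the three it is loose; in the sound one it stays put. Any one of the three may be the sound one
- drv_c_mid (a point): third of the three like drivers, same size, point and axes. A loose core slides 45 mm into the window bay within 0.5 s once the window end points more than 20 degrees down; it then shows red in the window and stays there when moved level and smoothly. The balance point goes from 13 mm on the white side of the centre to 12 mm on the window side (0.09 N m). Any one of the three may be the sound one
- drv_a_core_mid (a point): centre of the red core inside drv_a: 23 mm behind the block's centre (towards the white end) at the start in all three; if loose and slid, 22 mm ahead of it, behind the window
- drv_b_core_mid (a point): centre of the red core inside drv_b: 23 mm behind the block's centre (towards the white end) at the start in all three; if loose and slid, 22 mm ahead of it, behind the window
- drv_c_core_mid (a point): centre of the red core inside drv_c: 23 mm behind the block's centre (towards the white end) at the start in all three; if loose and slid, 22 mm ahead of it, behind the window
- tray_in (a point): centre of the inner floor of the fixed red reject tray, 150 mm (x) by 210 mm (y) outside, walls 4 mm thick and 24 mm high above the desk; inner floor about 4 mm above the desk, inside 142 x 202 mm. Room for two drivers side by side, each lying along the tray's x, 45 mm either side of the centre in y
- pad_top (a point): centre of the top of the fixed blue foam-look pad (hard), 130 x 130 mm, top 6 mm above the desk; z up
- keys: bystander: white key fob with flat keys, about 115 mm long overall, 9 mm high; origin under the fob's centre
- carton: bystander: black carton with a yellow band, 90 x 90 x 110 mm high; origin under its centre
- driver_tool: bystander: screwdriver with an orange handle, about 200 mm long, lying; origin at its underside

How it is judged:
On the way:
1. a driver whose core does not slide is lifted and held with its window end tipped at least 23 degrees down (((angle between drv_a_mid's own x axis and vertical above 1.97 rad and height (world z) of drv_a_mid above 0.05 m and x of drv_a_core_mid in the frame of drv_a_mid below -0.015 m) or (angle between drv_b_mid's own x axis and vertical above 1.97 rad and height (world z) of drv_b_mid above 0.05 m and x of drv_b_core_mid in the frame of drv_b_mid below -0.015 m) or (angle between drv_c_mid's own x axis and vertical above 1.97 rad and height (world z) of drv_c_mid above 0.05 m and x of drv_c_core_mid in the frame of drv_c_mid below -0.015 m))), for 0.5 s.
At the end, for the whole second after the job is handed in: One driver stands window end up (within 6 degrees) on the pad, centre within 50 mm of its middle along each side; the other two lie flat on the tray's floor (centres within 60 mm in x, 90 mm in y of its middle), their cores slid past the middle to the window end; all at rest (((angle between drv_a_mid's own x axis and vertical below 0.1 rad and x of drv_a_mid in the frame of pad_top between -0.05 and 0.05 m and y of drv_a_mid in the frame of pad_top between -0.05 and 0.05 m and z of drv_a_mid in the frame of pad_top between 0.04 and 0.05 m and x of drv_b_mid in the frame of tray_in between -0.06 and 0.06 m and y of drv_b_mid in the frame of tray_in between -0.09 and 0.09 m and z of each of drv_b_mid, drv_c_mid in the frame of tray_in below 0.03 m and angle between drv_b_mid's own x axis and vertical between 1.4 and 1.74 rad and x of drv_b_core_mid in the frame of drv_b_mid above 0 m and x of drv_c_mid in the frame of tray_in between -0.06 and 0.06 m and y of drv_c_mid in the frame of tray_in between -0.09 and 0.09 m and angle between drv_c_mid's own x axis and vertical between 1.4 and 1.74 rad and x of drv_c_core_mid in the frame of drv_c_mid above 0 m) or (angle between drv_b_mid's own x axis and vertical below 0.1 rad and x of drv_b_mid in the frame of pad_top between -0.05 and 0.05 m and y of drv_b_mid in the frame of pad_top between -0.05 and 0.05 m and z of drv_b_mid in the frame of pad_top between 0.04 and 0.05 m and x of drv_a_mid in the frame of tray_in between -0.06 and 0.06 m and y of drv_a_mid in the frame of tray_in between -0.09 and 0.09 m and z of each of drv_a_mid, drv_c_mid in the frame of tray_in below 0.03 m and angle between drv_a_mid's own x axis and vertical between 1.4 and 1.74 rad and x of drv_a_core_mid in the frame of drv_a_mid above 0 m and x of drv_c_mid in the frame of tray_in between -0.06 and 0.06 m and y of drv_c_mid in the frame of tray_in between -0.09 and 0.09 m and angle between drv_c_mid's own x axis and vertical between 1.4 and 1.74 rad and x of drv_c_core_mid in the frame of drv_c_mid above 0 m) or (angle between drv_c_mid's own x axis and vertical below 0.1 rad and x of drv_c_mid in the frame of pad_top between -0.05 and 0.05 m and y of drv_c_mid in the frame of pad_top between -0.05 and 0.05 m and z of drv_c_mid in the frame of pad_top between 0.04 and 0.05 m and x of drv_a_mid in the frame of tray_in between -0.06 and 0.06 m and y of drv_a_mid in the frame of tray_in between -0.09 and 0.09 m and z of each of drv_a_mid, drv_b_mid in the frame of tray_in below 0.03 m and angle between drv_a_mid's own x axis and vertical between 1.4 and 1.74 rad and x of drv_a_core_mid in the frame of drv_a_mid above 0 m and x of drv_b_mid in the frame of tray_in between -0.06 and 0.06 m and y of drv_b_mid in the frame of tray_in between -0.09 and 0.09 m and angle between drv_b_mid's own x axis and vertical between 1.4 and 1.74 rad and x of drv_b_core_mid in the frame of drv_b_mid above 0 m)) and linear speed of each of drv_a, drv_b, drv_c below 0.02 m/s); the robot touches nothing.
It fails at once if the keys moved more than 30 mm (distance of keys from where it was at the start of the episode above 0.03 m).
It fails at once if the carton moved more than 30 mm (distance of carton from where it was at the start of the episode above 0.03 m).
It fails at once if the screwdriver moved more than 30 mm (distance of driver_tool from where it was at the start of the episode above 0.03 m).
It also fails if it takes over 72 s, if anything falls off the work surface, if the arm or the gripper's body presses on something with over 40 N, if the wrist force passes 120 N, or if a joint passes its speed limit or range.

ROBOT

A 7-joint arm with a two-finger parallel gripper is mounted at the origin on the work surface. World frame = base frame: x ahead of the robot, y to its left, z up, the work surface at z = 0. Lengths are in m, angles in rad, forces in N, time in s.
With the tool pointing down it reaches from about 0.4 to 0.925 m from the base axis. Payload 4.1 kg.
Tool frame: the origin (TCP) lies on the front face of the gripper's body, between the roots of the fingers; the fingertips stand 73 mm ahead of it and the grasp point (between the pads) lies 54 mm ahead of it; z points along the fingers, y is the direction in which the jaws open and shut (so a half turn about z gives the same grasp; the last joint's range is limited). The gripper opens to 85 mm and grips with 20 to 120 N. Pads are 22 mm wide; open, the fingers measure 114 mm over their backs; the gripper's body (76 mm by 85 mm) begins 54 mm behind the grasp point. The pads swing forward as they close: fully open they stand 13 mm farther back than shut.
Start: joints at [1.203, 0.398, 0.045, 1.537, -0.019, 1.207, -0.051], TCP at [0.173, -0.627, 0.304] pointing down, gripper open.
Joint ranges: [-2.82, 2.82], [-0.49, 2.23], [-1.37, 1.46], [0, 2.46], [-1.36, 4.5], [0.23, 2], [-2.94, 2.94]. Speed limits (rad/s): [2.57, 2.57, 3.14, 3.14, 3.14, 3.14, 3.14].

INTERFACE

Orientations are given as a unit quaternion [w, x, y, z].
In Python, from cell import readout, optics, arm gives the robot as it stands.
- The arm moves only by the shell command python3 -m inch 'ROWS' [FORCE]. ROWS is JSON, a list of rows, each an object of numbers: "grip": the closure, from 0 (fully open) to 1 (shut); "dx", "dy", "dz": the shift along the tool's x, y, z as a fraction of full scale; "twist": the turn about the tool's z as a fraction of full scale. In form: [{"grip": .., "dx": .., "dy": .., "dz": .., "twist": ..}, ...]. A call has 1 to 5 rows; each row shifts and turns the commanded pose from where the row before left it, along the tool's axes as they then stand; what a row does not reach is not made up. Full scale, the value 1, is 8 cm for a shift and 2 rad for a turn. A row lasts 1/10 s, in which the tool goes at most 50 mm and 8.59 degrees, less where a joint would pass 70% of its speed; a pose out of reach is approached as far as the arm can. A call with a number of a shift or a turn outside -1 to 1 is refused whole. A call with a gripper value outside its range is refused whole. The fingers move at their own pace and stop on an object; FORCE is the grip in N (left out, the last holds). Time passes only in rows, so rows that do not move let the fingers close. It gives the time, the measured TCP pose, the force and the opening at its end, in the units of the state.
- readout.state(): the state, without advancing time (a new reading comes with each control period).
- optics.capture(name): name is "scene" or "top" or "wrist"; returns the picture (400x640x3 uint8, red, green, blue); there is no depth.
- optics.camera_model(name): a dict with "mtx" (3x3 intrinsics, pixels), "camera_from_world" (4x4, takes a point from world to camera coordinates). Camera axes: x right, y down, z forward; pixel columns grow to the right and rows downward; lengths in m; the calibration is good to about 2 mm. A picture is of the moment at which its call begins: read the wrist's pose just before it. camera_model takes no time and is no camera call; for the wrist camera it gives the pose at the moment of the call.
- arm.hand_in(): hands the job in, once; it reports no verdict.
The state is a dict: "time": time; "joints": joint angles; "qvel": joint speeds; "tau": joint torques, N m; "position": TCP position; "eef_rot": TCP orientation; "force": force on the tool from outside, world axes, zero at the start; "torque": the same for the moment, N m; "gripper_width": finger opening in m.
Only numpy, scipy, OpenCV 4.12 (cv2) and the standard library are available. Lean on these libraries where they do the work, as an engineer would, in place of code of your own. Each camera call takes 0.05 s, during which the arm holds its last target.

## Working session

There is one attempt and no reset: what is moved stays moved. The work goes in short steps, Python scripts to look and compute and a shell command to move; the robot and the scene stay as the last step left them, time stands still between calls to the robot, and variables do not carry over. Pictures are saved under pics/ and viewed, and the job is handed in when it is done.

```bash
ls -la; mkdir -p pics; cat > h.py <<'E'
from cell import readout, optics, arm
import numpy as np, cv2
from scipy.spatial.transform import Rotation as R
def snap(n,f):
    im=optics.capture(n); cv2.imwrite('pics/'+f+'.png',im[:,:,::-1]); return im
def ray(n,uv,z,m=None):
    m=m or optics.camera_model(n); K=np.array(m['mtx']);T=np.array(m['camera_from_world'])
    d=T[:3,:3].T@np.linalg.solve(K,[uv[0],uv[1],1]); c=-T[:3,:3].T@T[:3,3]
    return c+d*(z-c[2])/d[2]
def proj(n,p,m=None):
    m=m or optics.camera_model(n); K=np.array(m['mtx']);T=np.array(m['camera_from_world'])
    q=K@(T[:3,:3]@np.array(p)+T[:3,3]); return q[:2]/q[2]
E
python3 - <<'E'
from h import *
np.set_printoptions(precision=4,suppress=True)
s=readout.state();print(s)
print(R.from_quat(np.roll(s['eef_rot'],-1)).as_matrix())
for n in ['scene','top','wrist']:
    snap(n,n+'0'); print(n,optics.camera_model(n))
E
```

```text
total 12
drwxr-xr-x  3 agent agent 4096 Dec  7 03:01 .
drwxr-xr-x 23 root  root  4096 Dec  7 03:01 ..
drwxr-xr-x  2 agent agent 4096 Dec  7 03:01 pics
{'time': 0.0, 'joints': array([ 1.203 ,  0.3992,  0.045 ,  1.5379, -0.0187,  1.2069, -0.0507]), 'qvel': array([-0.0008, -0.0005, -0.0003, -0.0021,  0.0017,  0.0018, -0.0017]), 'tau': array([  0.0001, -47.5131,   1.3647, -25.4213,   0.0116,   0.0095,
        -0.    ]), 'position': array([ 0.1725, -0.6262,  0.3028]), 'eef_rot': array([-0.001 ,  0.991 ,  0.1341, -0.0002]), 'force': array([-0.0351, -0.4512, -0.3475]), 'torque': array([ 0.0437, -0.014 , -0.0007]), 'gripper_width': 0.08543823740950691}
[[ 0.9641  0.2657 -0.0007]
 [ 0.2657 -0.9641  0.0019]
 [-0.0001 -0.002  -1.    ]]
scene {'mtx': array([[378.7569,   0.    , 319.6009],
       [  0.    , 378.7569, 200.2484],
       [  0.    ,   0.    ,   1.    ]]), 'camera_from_world': array([[-0.1557,  0.9877,  0.0156,  0.1017],
       [ 0.7069,  0.1224, -0.6967, -0.3478],
       [-0.69  , -0.0974, -0.7172,  1.4111],
       [ 0.    ,  0.    ,  0.    ,  1.    ]])}
top {'mtx': array([[493.0457,   0.    , 318.8286],
       [  0.    , 493.0457, 204.4907],
       [  0.    ,   0.    ,   1.    ]]), 'camera_from_world': array([[-0.0216, -0.9997,  0.0103, -0.0136],
       [-0.9971,  0.0208, -0.0735,  0.5442],
       [ 0.0733, -0.0118, -0.9972,  1.3613],
       [ 0.    ,  0.    ,  0.    ,  1.    ]])}
wrist {'mtx': array([[276.7748,   0.    , 319.2254],
       [  0.    , 276.7748, 202.2013],
       [  0.    ,   0.    ,   1.    ]]), 'camera_from_world': array([[ 0.2665, -0.9638, -0.0004, -0.6494],
       [-0.9172, -0.2538,  0.307 , -0.0392],
       [-0.296 , -0.0814, -0.9517,  0.3791],
       [ 0.    ,  0.    ,  0.    ,  1.    ]])}
```

View pics/top0.png

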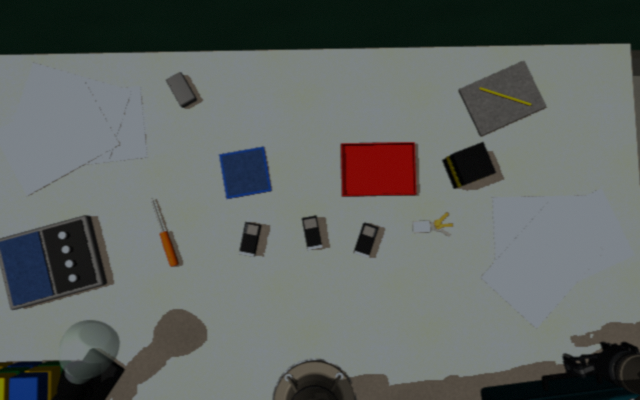

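View pics/scene0.png

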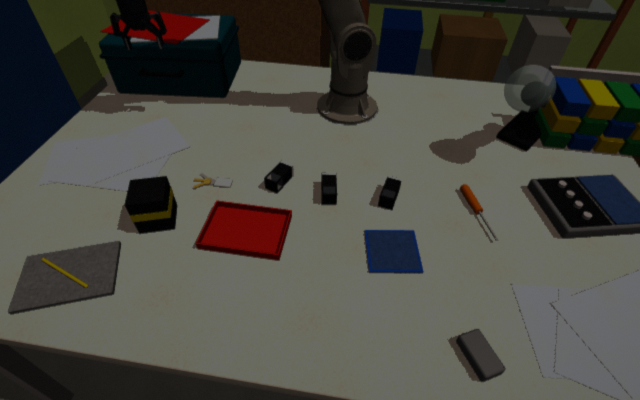

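View pics/wrist0.png

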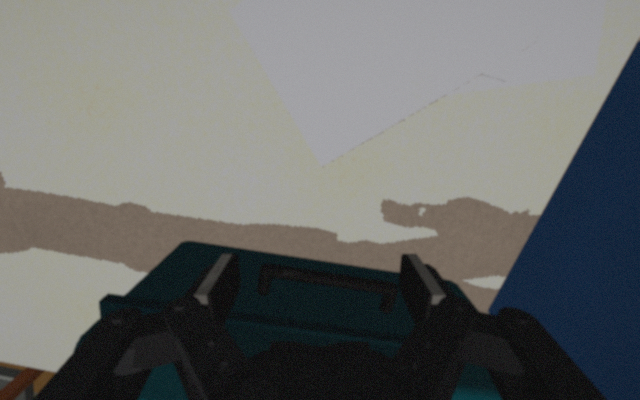

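```bash
python3 - <<'E'
import cv2,numpy as np
im=cv2.imread('pics/top0.png'); c=im[200:270,220:400]; c=cv2.resize(np.clip(c.astype(float)*1.6,0,255).astype(np.uint8),None,fx=4.4,fy=4.4,interpolation=cv2.INTER_CUBIC); cv2.imwrite('pics/z0.png',c)
im=cv2.imread('pics/scene0.png'); c=im[150:220,180:410]; c=cv2.resize(np.clip(c.astype(float)*1.8,0,255).astype(np.uint8),None,fx=3.4,fy=3.4,interpolation=cv2.INTER_CUBIC); cv2.imwrite('pics/z1.png',c)
E
```

```text
(no output)
```

View pics/z0.png

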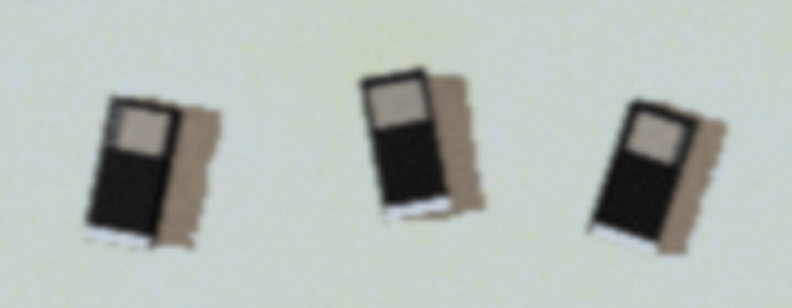

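View pics/z1.png

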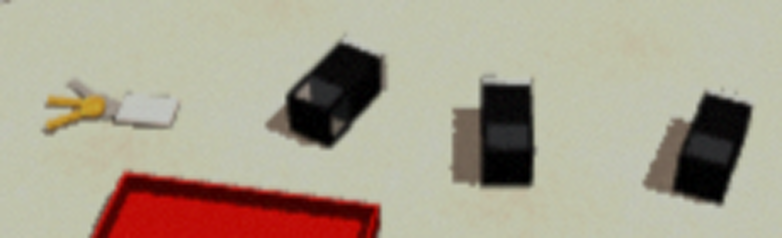

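```bash
python3 - <<'E'
from h import *
np.set_printoptions(precision=4,suppress=True)
Z={'L':[(112,97),(181,107),(154,247),(84,239)],'M':[(361,77),(425,69),(449,207),(386,219)],'R':[(634,100),(697,120),(659,252),(591,232)]}
m=optics.camera_model('top');T=np.array(m['camera_from_world']);print('cam',-T[:3,:3].T@T[:3,3])
for k,v in Z.items():
    P=np.array([ray('top',(220+(a+.5)/4.4-.5,200+(b+.5)/4.4-.5),.042)[:2] for a,b in v])
    w=(P[0]+P[1])/2;h=(P[2]+P[3])/2;d=w-h
    print(k,P.mean(0),'len',np.hypot(*d),'wid',np.hypot(*(P[0]-P[1])),np.hypot(*(P[2]-P[3])),'yaw',np.arctan2(d[1],d[0]))
    print(P)
hs=cv2.imread('pics/top0.png').astype(int)
b,g,r=hs[...,0],hs[...,1],hs[...,2]
for nm,mk,z in [('tray',(r>90)&(g<60)&(b<60),.024),('pad',(b>80)&(r<70)&(b-r>40),.006)]:
    mk=mk.astype(np.uint8); 
    n,l,st,ce=cv2.connectedComponentsWithStats(mk)
    for i in range(1,n):
        if st[i,4]>500:
            c=np.argwhere(l==i)[:,::-1].astype(np.float32); q=cv2.boxPoints(cv2.minAreaRect(c))
            P=np.array([ray('top',u,z)[:2] for u in q]); print(nm,ce[i],P.mean(0),np.hypot(*(P[0]-P[1])),np.hypot(*(P[1]-P[2])),'\n',P)
for nm,uv in [('fob',(422,226)),('keytip',(452,213)),('cartR',(447,162)),('scr',(178,265))]: print(nm,ray('top',uv,0.01))
E
```

```text
cam [ 0.4425 -0.0089  1.3977]
L [0.4519 0.1662] len 0.08905561624940318 wid 0.04351375772028067 0.04374504419646086 yaw -0.20451490581438017
[[0.4991 0.1786]
 [0.492  0.1357]
 [0.4054 0.1536]
 [0.4113 0.1969]]
M [ 0.4666 -0.0037] len 0.08857632918161049 wid 0.04032835102237982 0.03991269036246411 yaw 0.15288135347044782
[[ 0.5083  0.0231]
 [ 0.5125 -0.017 ]
 [ 0.4262 -0.0302]
 [ 0.4196  0.0092]]
R [ 0.4429 -0.1531] len 0.08613931367166358 wid 0.04128590163799651 0.044074615728220065 yaw -0.3267884918853993
[[ 0.4903 -0.1473]
 [ 0.477  -0.1864]
 [ 0.3954 -0.1602]
 [ 0.4087 -0.1182]]
tray [379.7993 170.0055] [ 0.6374 -0.1965] 0.2091418894380165 0.14183682232438458 
 [[ 0.7103 -0.0941]
 [ 0.7062 -0.3032]
 [ 0.5645 -0.2981]
 [ 0.5688 -0.0906]]
pad [244.9312 172.3901] [0.6413 0.1829] 0.12897614833670246 0.12963027933369803 
 [[0.6954 0.2569]
 [0.7151 0.1294]
 [0.587  0.1094]
 [0.5677 0.2361]]
pad [ 22.7894 388.6169] [0.0567 0.7969] 0.07360513546898761 0.056186592133386705 
 [[0.0857 0.8343]
 [0.0839 0.7607]
 [0.0277 0.7596]
 [0.0295 0.8329]]
fob [ 0.4776 -0.3148  0.01  ]
keytip [ 0.5125 -0.4011  0.01  ]
cartR [ 0.6582 -0.3929  0.01  ]
scr [0.3835 0.3711 0.01  ]
```

```bash
cat > p.py <<'E'
import sys
from h import *
# p.py x y z yaw : print remaining shift in tool axes (units of 80 mm) and twist (units of 2 rad)
a=[float(v) for v in sys.argv[1:]]
s=readout.state(); M=R.from_quat(np.roll(s['eef_rot'],-1)).as_matrix()
d=M.T@(np.array(a[:3])-s['position']); y=np.arctan2(M[1,0],M[0,0])
dy=(a[3]-y+np.pi)%(2*np.pi)-np.pi
n=int(np.ceil(max(np.linalg.norm(d)/.048,abs(dy)/.145,1)))
print('t',round(s['time'],2),'total',np.round(d/.08,3),'twist',round(-dy/2,3),'rows',n,'each',np.round(d/.08/n,3),round(-dy/2/n,4),'yaw',round(y,3))
E
python3 p.py 0.407 -0.141 0.16 0.269; python3 p.py 0.407 -0.141 0.16 -0.327
```

```text
t 0.15 total [ 4.437 -5.067  1.796] twist -0.0 rows 12 each [ 0.37  -0.422  0.15 ] -0.0 yaw 0.269
t 0.15 total [ 4.437 -5.067  1.796] twist 0.298 rows 12 each [ 0.37  -0.422  0.15 ] 0.0248 yaw 0.269
```

```bash
python3 -m inch '[{"grip":0,"dx":0.37,"dy":-0.42,"dz":0},{"grip":0,"dx":0.37,"dy":-0.42,"dz":0},{"grip":0,"dx":0.37,"dy":-0.42,"dz":0.1},{"grip":0,"dx":0.37,"dy":-0.42,"dz":0.1},{"grip":0,"dx":0.37,"dy":-0.42,"dz":0.1}]' 20
python3 -m inch '[{"grip":0,"dx":0.37,"dy":-0.42,"dz":0.15},{"grip":0,"dx":0.37,"dy":-0.42,"dz":0.15},{"grip":0,"dx":0.37,"dy":-0.42,"dz":0.15},{"grip":0,"dx":0,"dy":0,"dz":0.15,"twist":0.074},{"grip":0,"dx":0,"dy":0,"dz":0.15,"twist":0.074}]'
python3 p.py 0.407 -0.141 0.16 -0.327
```

```text
t 0.15 total [ 4.437 -5.067  1.796] twist 0.298 rows 12 each [ 0.37  -0.422  0.15 ] 0.0248 yaw 0.269schema error: expected keys grip, dx, dy, dz, twist
schema error: expected keys grip, dx, dy, dz, twist
```

All keys are required; retry with "twist" in every row.

```bash
python3 -m inch '[{"grip":0,"dx":0.37,"dy":-0.42,"dz":0,"twist":0},{"grip":0,"dx":0.37,"dy":-0.42,"dz":0,"twist":0},{"grip":0,"dx":0.37,"dy":-0.42,"dz":0.1,"twist":0},{"grip":0,"dx":0.37,"dy":-0.42,"dz":0.1,"twist":0},{"grip":0,"dx":0.37,"dy":-0.42,"dz":0.1,"twist":0}]' 20
python3 -m inch '[{"grip":0,"dx":0.37,"dy":-0.42,"dz":0.15,"twist":0},{"grip":0,"dx":0.37,"dy":-0.42,"dz":0.15,"twist":0},{"grip":0,"dx":0.37,"dy":-0.42,"dz":0.15,"twist":0},{"grip":0,"dx":0,"dy":0,"dz":0.15,"twist":0.074},{"grip":0,"dx":0,"dy":0,"dz":0.15,"twist":0.074}]'
python3 p.py 0.407 -0.141 0.16 -0.327
```

```text
time: 0.65
position: [0.2712, -0.4235, 0.2795]
eef_rot: [0.0, 0.991, 0.134, -0.0]
force: [0.8, -0.3, 0.5]
gripper_width: 0.0851
time: 1.15
position: [0.3302, -0.3031, 0.2195]
eef_rot: [0.0, 1.0, -0.015, 0.0]
force: [-1.0, -0.2, -0.5]
gripper_width: 0.0851
t 1.15 total [ 0.9   -2.053  0.744] twist 0.149 rows 4 each [ 0.225 -0.513  0.186] 0.0372 yaw -0.029
```

```bash
python3 -m inch '[{"grip":0,"dx":0.22,"dy":-0.5,"dz":0,"twist":0},{"grip":0,"dx":0.22,"dy":-0.5,"dz":0,"twist":0},{"grip":0,"dx":0.22,"dy":-0.5,"dz":0,"twist":0},{"grip":0,"dx":0.22,"dy":-0.5,"dz":0,"twist":0.074},{"grip":0,"dx":0,"dy":0,"dz":0,"twist":0.074}]' 
python3 p.py 0.407 -0.141 0.16 -0.327; python3 -c "
from h import *
snap('wrist','w1')"
```

```text
time: 1.65
position: [0.4041, -0.1471, 0.2202]
eef_rot: [-0.001, 0.989, -0.149, 0.001]
force: [-1.0, -1.1, -0.8]
gripper_width: 0.0855
t 1.65 total [ 0.011 -0.082  0.752] twist 0.014 rows 2 each [ 0.005 -0.041  0.376] 0.0069 yaw -0.299
```

View pics/w1.png

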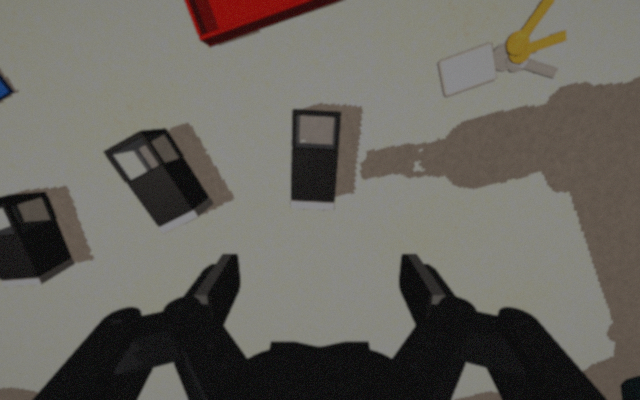

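```bash
python3 - <<'E'
from h import *
im=cv2.imread('pics/w1.png').astype(float)
cv2.imwrite('pics/w1z.png',cv2.resize(np.clip(im[90:220,250:390]*1.8,0,255).astype(np.uint8),None,fx=4.5,fy=4.5,interpolation=cv2.INTER_CUBIC))
E
```

```text
(no output)
```

View pics/w1z.png

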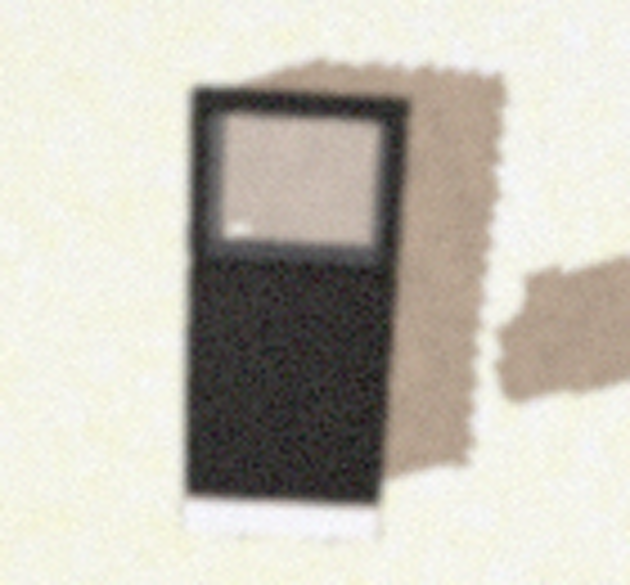

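```bash
python3 - <<'E'
from h import *
# top-face corners; white cap's end (540) includes end face: use black/white boundary (-40mm) at 497 
v=[(194,88),(409,100),(379,502),(187,494)]
P=np.array([ray('wrist',(250+(a+.5)/4.5-.5,90+(b+.5)/4.5-.5),.042)[:2] for a,b in v])
w=(P[0]+P[1])/2;h=(P[2]+P[3])/2;d=w-h;u=d/np.hypot(*d)
print(P,np.hypot(*d),np.hypot(*(P[0]-P[1])),np.hypot(*(P[2]-P[3])),'yaw',np.arctan2(d[1],d[0]),'centre',w-u*.045,'grasp',w-u*.083)
E
```

```text
[[ 0.48868942 -0.15255517]
 [ 0.47444036 -0.19055982]
 [ 0.39981569 -0.16241371]
 [ 0.41350584 -0.12483425]] 0.07994316361502567 0.040588047562113816 0.03999545367195507 yaw -0.3569490300968356 centre [ 0.43940137 -0.15583372] grasp [ 0.40379661 -0.14255587]
```

```bash
python3 p.py 0.4076 -0.1424 0.075 -0.342
```

```text
t 1.7 total [ 0.028 -0.102  1.812] twist 0.018 rows 4 each [ 0.007 -0.026  0.453] 0.0044 yaw -0.307
```

```bash
python3 -m inch '[{"grip":0,"dx":0.03,"dy":-0.1,"dz":0.4,"twist":0.018},{"grip":0,"dx":0,"dy":0,"dz":0.5,"twist":0},{"grip":0,"dx":0,"dy":0,"dz":0.5,"twist":0},{"grip":0,"dx":0,"dy":0,"dz":0.41,"twist":0},{"grip":0.6,"dx":0,"dy":0,"dz":0,"twist":0}]' 20
python3 -m inch '[{"grip":1,"dx":0,"dy":0,"dz":0,"twist":0},{"grip":1,"dx":0,"dy":0,"dz":0,"twist":0},{"grip":1,"dx":0,"dy":0,"dz":0,"twist":0}]' 20;python3 p.py 0.4076 -0.1424 0.075 -0.342
```

```text
time: 2.2
position: [0.4031, -0.1449, 0.0717]
eef_rot: [-0.001, 0.986, -0.168, -0.005]
force: [-0.5, 0.4, -0.5]
gripper_width: 0.0733
time: 2.5
position: [0.408, -0.1454, 0.0769]
eef_rot: [0.0, 0.986, -0.168, 0.002]
force: [0.4, 2.5, 3.6]
gripper_width: 0.0418
t 2.5 total [-0.017 -0.033  0.023] twist 0.002 rows 1 each [-0.017 -0.033  0.023] 0.0019 yaw -0.338
```

```bash
python3 -m inch '[{"grip":1,"dx":0,"dy":0,"dz":-0.3,"twist":0},{"grip":1,"dx":0,"dy":0,"dz":-0.4,"twist":0},{"grip":1,"dx":0,"dy":0,"dz":-0.4,"twist":0},{"grip":1,"dx":0,"dy":0,"dz":-0.4,"twist":0},{"grip":1,"dx":0,"dy":0,"dz":0,"twist":0}]' 20
python3 -c "
from h import *
snap('wrist','w2');snap('scene','s2');print(readout.state()['torque'],readout.state()['force'])
im=cv2.imread('pics/s2.png').astype(float)
cv2.imwrite('pics/s2z.png',cv2.resize(np.clip(im[100:250,200:400]*1.8,0,255).astype(np.uint8),None,fx=3.5,fy=3.5,interpolation=cv2.INTER_CUBIC))"
```

```text
time: 3.0
position: [0.4092, -0.1463, 0.1998]
eef_rot: [0.001, 0.986, -0.169, 0.005]
force: [1.0, -0.3, -3.0]
gripper_width: 0.0419
[ 0.03526043  0.08645153 -0.03930318] [-0.43482015  0.23978108 -3.01827153]
```

View pics/w2.png

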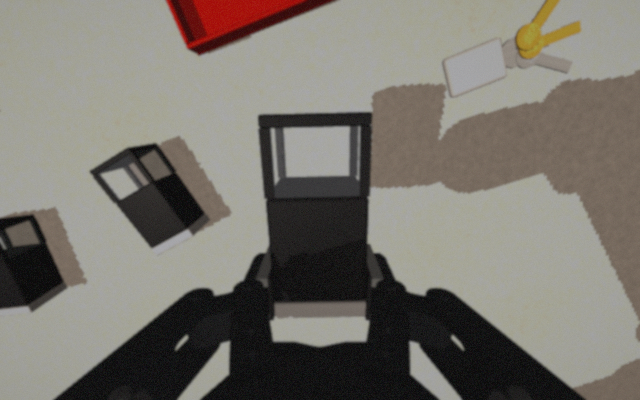

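View pics/s2z.png

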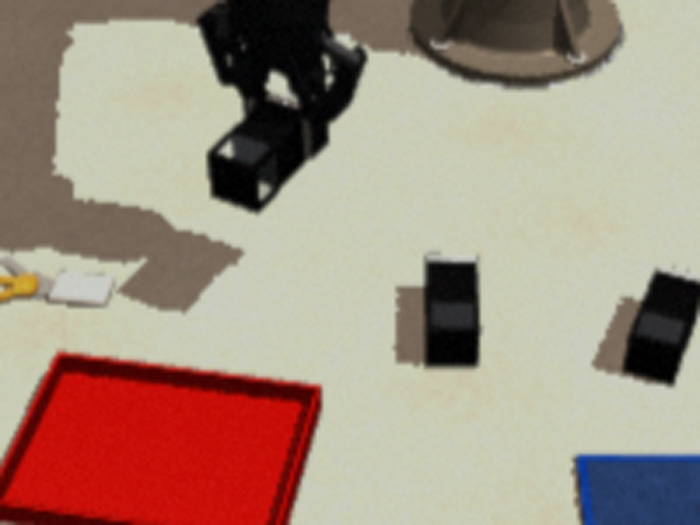

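```bash
python3 -m inch '[{"grip":1,"dx":0,"dy":0,"dz":0.4,"twist":0},{"grip":0.8,"dx":0,"dy":0,"dz":0.4,"twist":0},{"grip":0.7,"dx":0,"dy":0,"dz":0,"twist":0},{"grip":0.65,"dx":0,"dy":0,"dz":0,"twist":0},{"grip":0.6,"dx":0,"dy":0,"dz":0,"twist":0}]' 20
python3 -c "
from h import *
snap('wrist','w3')
print(readout.state()['torque'],readout.state()['force'],readout.state()['gripper_width'])"
```

```text
time: 3.6
position: [0.4073, -0.1454, 0.1319]
eef_rot: [0.0, 0.986, -0.169, 0.001]
force: [0.7, -0.1, -3.6]
gripper_width: 0.0421
[ 0.03781156  0.03248228 -0.02369022] [-0.62369017  0.68082013 -3.65908867] 0.04180641820289861
```

View pics/w3.png

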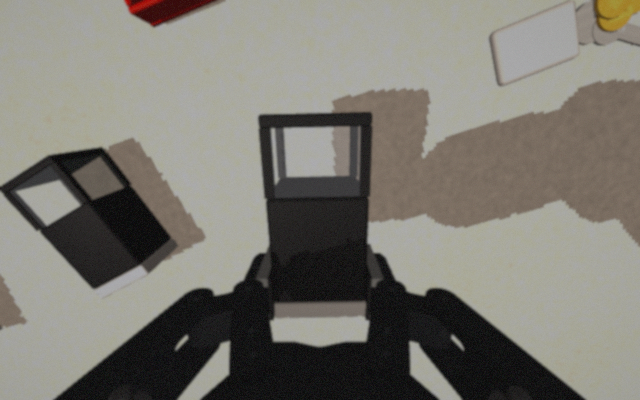

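```bash
for i in 1; do python3 -m inch '[{"grip":0.56,"dx":0,"dy":0,"dz":0.2,"twist":0},{"grip":0.54,"dx":0,"dy":0,"dz":0,"twist":0}]' 20; python3 -m inch '[{"grip":0.52,"dx":0,"dy":0,"dz":0,"twist":0}]' 20; done
python3 -c "
from h import *
print(readout.state()['torque'],readout.state()['force'],readout.state()['gripper_width'])"
```

```text
time: 3.85
position: [0.4062, -0.1452, 0.1151]
eef_rot: [0.0, 0.986, -0.169, -0.0]
force: [-1.3, 0.3, -3.6]
gripper_width: 0.0419
time: 3.95
position: [0.4069, -0.1454, 0.1158]
eef_rot: [0.0, 0.986, -0.169, 0.0]
force: [-0.7, 0.1, -3.6]
gripper_width: 0.0423
[ 0.04388972  0.08809386 -0.02299101] [-0.7197123   0.08321038 -3.62698039] 0.04227295277606286
```

```bash
python3 -m inch '[{"grip":0.51,"dx":0,"dy":0,"dz":0,"twist":0}]' 20; python3 -m inch '[{"grip":0.5,"dx":0,"dy":0,"dz":0,"twist":0}]' 20
python3 -c "
from h import *
snap('wrist','w4')
print(readout.state()['torque'],readout.state()['force'],readout.state()['gripper_width'])"
```

```text
time: 4.05
position: [0.4072, -0.1455, 0.116]
eef_rot: [0.0, 0.986, -0.169, 0.001]
force: [-0.3, 0.2, -4.1]
gripper_width: 0.0421
time: 4.15
position: [0.4076, -0.1455, 0.1161]
eef_rot: [0.0, 0.986, -0.169, 0.001]
force: [-0.5, 0.1, 0.4]
gripper_width: 0.0427
[-0.00709581  0.05209524 -0.01027636] [-0.71520042  0.11042146  0.31249696] 0.04254533750675906
```

View pics/w4.png

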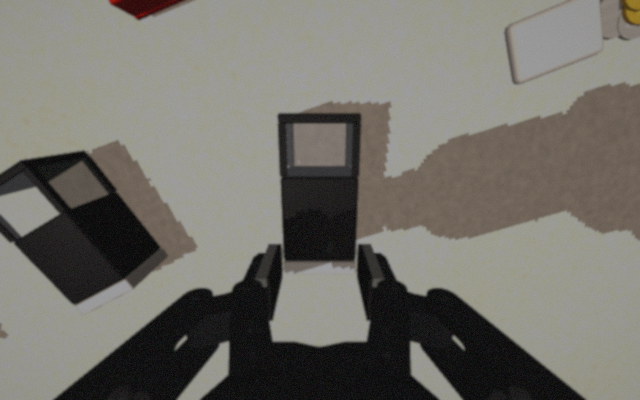

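```bash
python3 -m inch '[{"grip":0.3,"dx":0,"dy":0,"dz":0,"twist":0},{"grip":0.3,"dx":0.04,"dy":0,"dz":0.26,"twist":0},{"grip":0.4,"dx":0,"dy":0,"dz":0.26,"twist":0},{"grip":1,"dx":0,"dy":0,"dz":0,"twist":0},{"grip":1,"dx":0,"dy":0,"dz":0,"twist":0}]' 20
python3 -m inch '[{"grip":1,"dx":0,"dy":0,"dz":-0.3,"twist":0},{"grip":1,"dx":0,"dy":0,"dz":-0.4,"twist":0},{"grip":1,"dx":0,"dy":0,"dz":-0.3,"twist":0},{"grip":1,"dx":0,"dy":0,"dz":0,"twist":0}]' 20
python3 -c "
from h import *
snap('wrist','w5')
m=optics.camera_model('top')
im=cv2.imread('pics/top0.png').astype(float)
cv2.imwrite('pics/t0z.png',cv2.resize(np.clip(im[130:210,330:430]*1.5,0,255).astype(np.uint8),None,fx=6,fy=6,interpolation=cv2.INTER_CUBIC))
print(readout.state()['torque'],readout.state()['force'],readout.state()['gripper_width'])"; python3 p.py 0.4 -.15 .1 0
```

```text
time: 4.7
position: [0.4092, -0.1462, 0.0734]
eef_rot: [-0.0, 0.986, -0.169, -0.001]
force: [0.5, -0.1, -2.8]
gripper_width: 0.042
time: 5.1
position: [0.412, -0.1468, 0.157]
eef_rot: [0.001, 0.986, -0.169, 0.004]
force: [0.3, -0.4, -3.1]
gripper_width: 0.0415
[0.03579218 0.13362172 0.01243054] [-0.3909604   0.53509709 -3.58519943] 0.04197686009505782
t 5.15 total [-0.115  0.084  0.69 ] twist -0.17 rows 3 each [-0.038  0.028  0.23 ] -0.0565 yaw -0.339
```

View pics/w5.png

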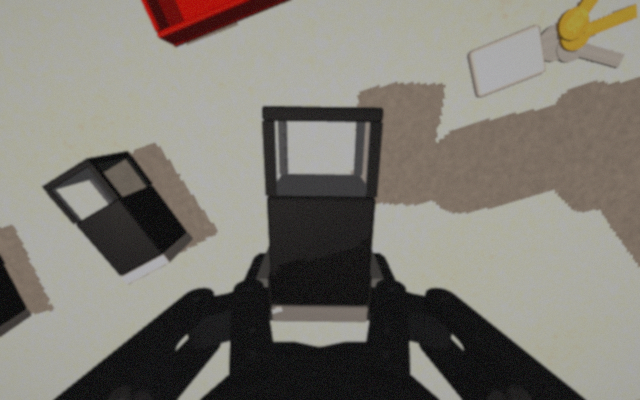

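View pics/t0z.png

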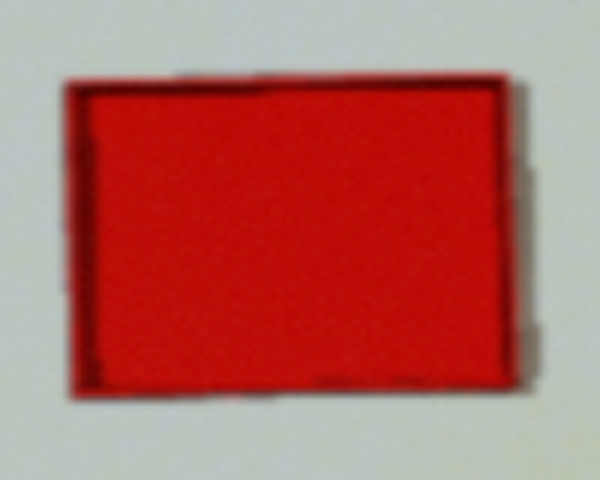

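```bash
python3 - <<'E'
from h import *
P=np.array([ray('top',(330+(a+.5)/6-.5,130+(b+.5)/6-.5),.024)[:2] for a,b in [(64,79),(510,73),(520,391),(71,400)]])
print(P,P.mean(0),np.diff(P,axis=0))
# driver tilt in grip: window cap top edge etc from w5
s=readout.state()['position'];print(s)
E
```

```text
[[ 0.71682844 -0.08933034]
 [ 0.71557338 -0.29953434]
 [ 0.56515214 -0.29881048]
 [ 0.56527787 -0.08883403]] [ 0.64070796 -0.1941273 ] [[-1.25506059e-03 -2.10203995e-01]
 [-1.50421244e-01  7.23856342e-04]
 [ 1.25731845e-04  2.09976457e-01]]
[ 0.41065708 -0.14659208  0.1552263 ]
```

```bash
python3 -m inch '[{"grip":1,"dx":0,"dy":0,"dz":0,"twist":-0.057},{"grip":1,"dx":0,"dy":0,"dz":0,"twist":-0.057},{"grip":1,"dx":0,"dy":0,"dz":0,"twist":-0.056},{"grip":1,"dx":0.3,"dy":0.3,"dz":0.4,"twist":0},{"grip":1,"dx":0.3,"dy":0.3,"dz":0.4,"twist":0}]' 20; python3 p.py 0.480 -0.194 0.088 0.0
```

```text
time: 5.65
position: [0.4578, -0.1944, 0.0884]
eef_rot: [0.0, 1.0, 0.001, 0.0]
force: [0.3, -0.1, -3.2]
gripper_width: 0.0419
t 5.65 total [ 0.277 -0.004  0.005] twist 0.001 rows 1 each [ 0.277 -0.004  0.005] 0.0013 yaw 0.003
```

```bash
python3 -m inch '[{"grip":1,"dx":0.25,"dy":0,"dz":0,"twist":0},{"grip":1,"dx":0.12,"dy":0,"dz":-0.02,"twist":0},{"grip":1,"dx":0.03,"dy":0,"dz":-0.07,"twist":0},{"grip":1,"dx":0.04,"dy":0,"dz":-0.1,"twist":0},{"grip":1,"dx":0.05,"dy":0,"dz":-0.1,"twist":0}]' 20; python3 -c "
from h import *
snap('wrist','w6')
s=readout.state();print(s['torque'],s['force'],s['position'])"
```

```text
time: 6.15
position: [0.495, -0.1938, 0.113]
eef_rot: [-0.0, 1.0, 0.001, -0.002]
force: [-4.7, -1.3, -3.0]
gripper_width: 0.0414
[0.14189706 1.81887383 0.00865861] [-6.84825397  0.89580821 -0.01661946] [ 0.49640052 -0.19384379  0.11470169]
```

View pics/w6.png

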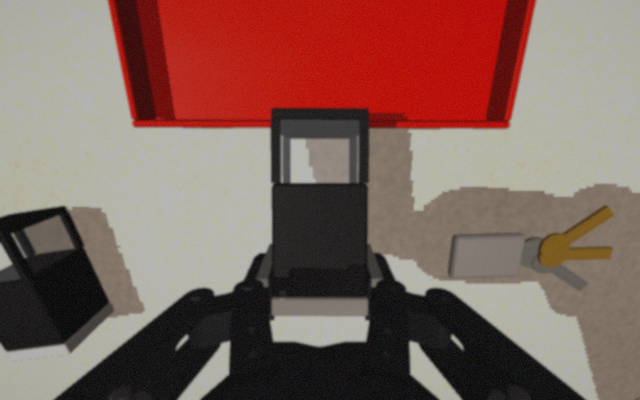

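```bash
python3 -m inch '[{"grip":1,"dx":0.07,"dy":0,"dz":-0.1,"twist":0},{"grip":1,"dx":0.07,"dy":0,"dz":-0.1,"twist":0},{"grip":1,"dx":0.08,"dy":0,"dz":-0.08,"twist":0},{"grip":1,"dx":0.08,"dy":0,"dz":-0.06,"twist":0},{"grip":1,"dx":0,"dy":0,"dz":0,"twist":0}]' 20; python3 -c "
from h import *
snap('wrist','w7')
s=readout.state();print(s['torque'],s['force'],s['position'])"
```

```text
time: 6.7
position: [0.5231, -0.1938, 0.1418]
eef_rot: [0.0, 1.0, 0.001, 0.002]
force: [-3.8, 2.0, 7.0]
gripper_width: 0.042
[0.43975076 0.70769663 0.01793942] [-4.06891645  1.19361342  7.24400252] [ 0.52298179 -0.19383569  0.14170493]
```

View pics/w7.png

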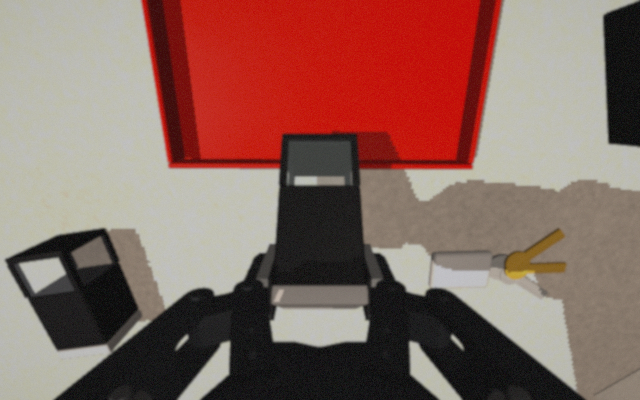

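```bash
python3 -m inch '[{"grip":1,"dx":0.05,"dy":0,"dz":-0.02,"twist":0},{"grip":1,"dx":0,"dy":0,"dz":0,"twist":0},{"grip":1,"dx":-0.1,"dy":0,"dz":-0.2,"twist":0},{"grip":1,"dx":-0.1,"dy":0,"dz":-0.2,"twist":0},{"grip":1,"dx":0,"dy":0,"dz":0,"twist":0}]' 20; python3 - <<'E'
from h import *
snap('wrist','w8'); im=snap('scene','s8')
cv2.imwrite('pics/s8z.png',cv2.resize(np.clip(im[100:260,200:400,::-1]*1.8,0,255).astype(np.uint8),None,fx=3.5,fy=3.5,interpolation=cv2.INTER_CUBIC))
s=readout.state();print(s['torque'],s['force'],s['position'])
E
```

```text
time: 7.25
position: [0.511, -0.1948, 0.1757]
eef_rot: [0.001, 1.0, 0.0, 0.004]
force: [0.0, -0.6, -3.8]
gripper_width: 0.0421
[-0.02409583  0.01318004  0.01105488] [-0.43924839  0.12383468 -4.08559703] [ 0.51022047 -0.19426141  0.17379701]
```

View pics/w8.png

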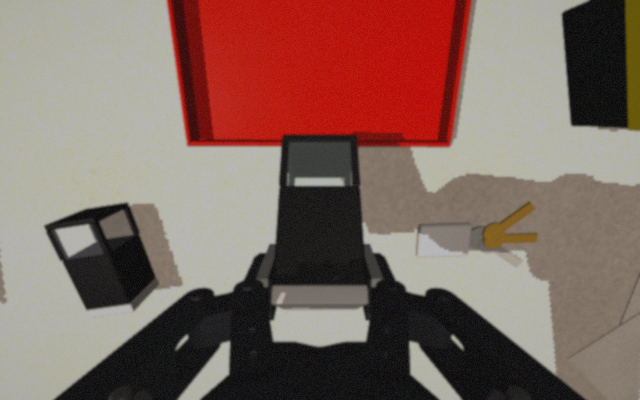

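View pics/s8z.png

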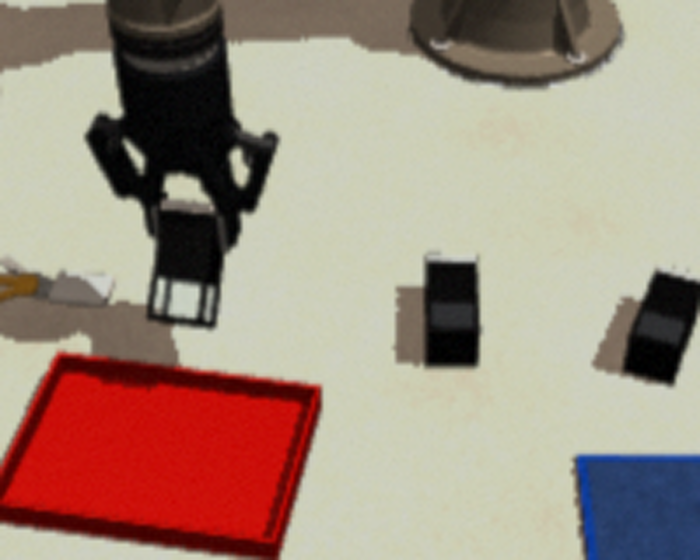

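```bash
cat >> h.py <<'E'
def facepose(uv,n='wrist',x0=-.040,x1=.045,m=None):
    # uv: window-left, window-right, white-right, white-left of top face (x1 ahead end, x0 back end)
    m=m or optics.camera_model(n);K=np.array(m['mtx']);T=np.array(m['camera_from_world'])
    o=np.array([[x1,.021,.021],[x1,-.021,.021],[x0,-.021,.021],[x0,.021,.021]])
    ok,r,t=cv2.solvePnP(o,np.array(uv,float),K,None,flags=cv2.SOLVEPNP_ITERATIVE)
    Rm=T[:3,:3].T@cv2.Rodrigues(r)[0]; p=T[:3,:3].T@(t[:,0]-T[:3,3])
    return p,Rm
E
python3 - <<'E'
from h import *
p,Rm=facepose([(283,136),(357,136),(365,283),(274,283)])
print(p,Rm[:,0],'down deg',np.degrees(np.arcsin(-Rm[2,0])))
E
```

```text
[ 0.53023488 -0.19446186  0.0909238 ] [ 0.72669518 -0.00300924 -0.68695346] down deg 43.38943017848141
```

```bash
python3 -m inch '[{"grip":1,"dx":0,"dy":0,"dz":0,"twist":0},{"grip":1,"dx":0,"dy":0,"dz":0,"twist":0},{"grip":1,"dx":0,"dy":0,"dz":0.1,"twist":0},{"grip":1,"dx":0,"dy":0,"dz":0.25,"twist":0},{"grip":1,"dx":-0.05,"dy":0,"dz":0.25,"twist":0}]' 20; python3 p.py 0.504 -.194 .121 0
python3 - <<'E'
from h import *
s=readout.state();print(s['torque'],s['force'],s['position'],s['joints'])
snap('wrist','w9')
E
```

```text
time: 7.85
position: [0.5057, -0.1941, 0.1246]
eef_rot: [0.0, 1.0, 0.001, 0.001]
force: [-0.8, 0.2, -3.3]
gripper_width: 0.042
t 7.85 total [-0.021 -0.002  0.045] twist 0.001 rows 1 each [-0.021 -0.002  0.045] 0.0008 yaw 0.002
[0.00306221 0.03914482 0.03207169] [-0.81436855  0.16464359 -3.29744353] [ 0.50568473 -0.19412776  0.12456411] [ 0.54422713  0.42799713 -0.31498547  1.95886073  0.1834764   0.78029927
 -1.44414666]
```

View pics/w9.png

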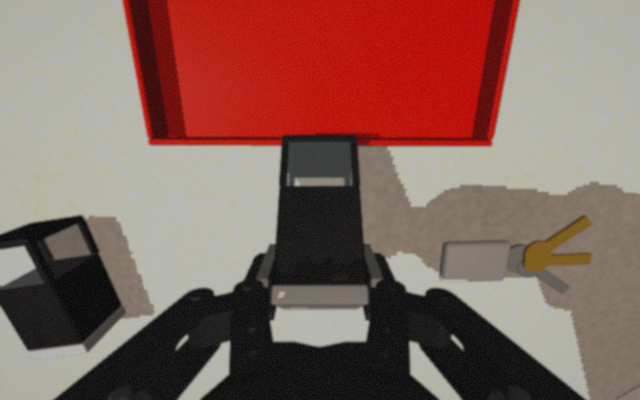

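```bash
python3 -m inch '[{"grip":1,"dx":-0.04,"dy":0,"dz":0.05,"twist":0},{"grip":1,"dx":-0.15,"dy":0,"dz":0.1,"twist":0},{"grip":1,"dx":-0.13,"dy":0,"dz":0.15,"twist":0},{"grip":1,"dx":-0.1,"dy":0,"dz":0.18,"twist":0},{"grip":1,"dx":-0.05,"dy":0,"dz":0.14,"twist":0}]' 20; python3 p.py 0.504 -.194 .073 0
python3 - <<'E'
from h import *
s=readout.state();print(s['torque'],s['force'],s['position'])
snap('wrist','w10')
E
```

```text
time: 8.4
position: [0.467, -0.1937, 0.0765]
eef_rot: [0.0, 1.0, 0.001, 0.0]
force: [-4.7, 2.4, 4.3]
gripper_width: 0.0421
t 8.4 total [0.463 0.005 0.044] twist 0.001 rows 1 each [0.463 0.005 0.044] 0.001 yaw 0.002
[0.62712936 0.40915727 0.18169287] [-4.72655143  2.36253183  4.33161057] [ 0.46696407 -0.19368782  0.07654192]
```

View pics/w10.png

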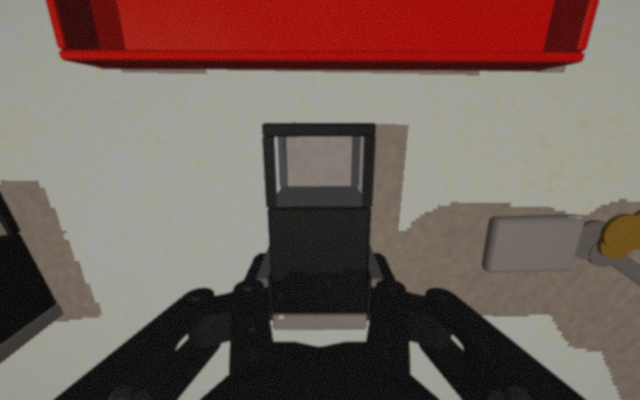

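```bash
python3 -m inch '[{"grip":0.2,"dx":0,"dy":0,"dz":0.02,"twist":0},{"grip":0.2,"dx":0,"dy":0,"dz":0,"twist":0},{"grip":0.2,"dx":0.3,"dy":0,"dz":0,"twist":0},{"grip":0.2,"dx":0.4,"dy":0,"dz":0,"twist":0},{"grip":0.4,"dx":0.17,"dy":0,"dz":0,"twist":0}]' 20
python3 - <<'E'
from h import *
s=readout.state();print(s['torque'],s['force'],s['position'])
snap('wrist','w11'); snap('top','t11')
E
```

```text
time: 8.95
position: [0.5415, -0.1944, 0.0759]
eef_rot: [0.001, 1.0, 0.001, 0.003]
force: [-0.3, 0.1, -0.6]
gripper_width: 0.055
[0.03475372 0.02664211 0.00860936] [-0.32825475  0.12564416 -0.61082108] [ 0.5414567  -0.19439424  0.07593784]
```

View pics/w11.png

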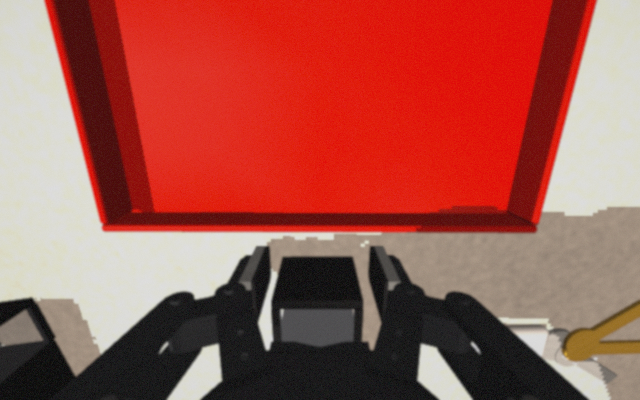

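View pics/t11.png

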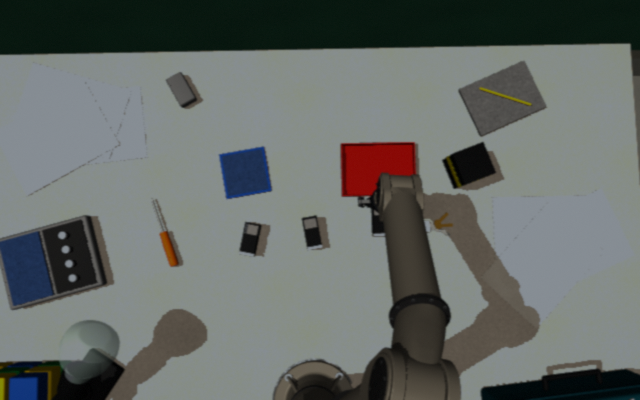

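```bash
python3 - <<'E'
from h import *
for uv in [(281,257),(355,257)]: print(ray('wrist',uv,.042))
for uv in [(275,303),(362,305)]: print(ray('wrist',uv,.042))
E
python3 -m inch '[{"grip":1,"dx":0,"dy":0,"dz":0,"twist":0},{"grip":1,"dx":0,"dy":0,"dz":0,"twist":0},{"grip":1,"dx":0,"dy":0,"dz":-0.2,"twist":0},{"grip":1,"dx":0,"dy":0,"dz":-0.4,"twist":0},{"grip":1,"dx":0,"dy":0,"dz":-0.4,"twist":0}]' 20
python3 - <<'E'
from h import *
s=readout.state();print(s['torque'],s['force'],s['position'])
E
```

```text
[ 0.56299369 -0.17788299  0.042     ]
[ 0.56306384 -0.20880267  0.042     ]
[ 0.54020659 -0.17434896  0.042     ]
[ 0.53922944 -0.21291346  0.042     ]
time: 9.55
position: [0.5346, -0.1942, 0.1547]
eef_rot: [-0.0, 1.0, 0.0, -0.002]
force: [0.6, -0.8, -3.0]
gripper_width: 0.0416
[-0.03477744 -0.30292097 -0.02564309] [ 0.59571803 -0.84266674 -2.96636772] [ 0.53459171 -0.19422543  0.15466962]
```

```bash
python3 - <<'E'
from h import *
snap('wrist','w12'); im=snap('scene','s12')
cv2.imwrite('pics/s12z.png',cv2.resize(np.clip(im[100:260,200:400,::-1]*1.8,0,255).astype(np.uint8),None,fx=3.5,fy=3.5,interpolation=cv2.INTER_CUBIC))
E
```

```text
(no output)
```

View pics/w12.png

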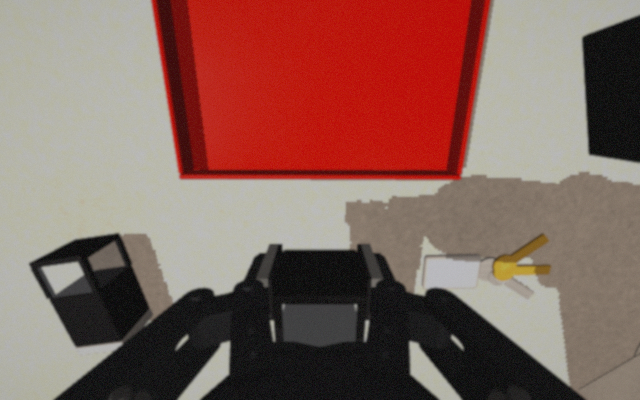

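View pics/s12z.png

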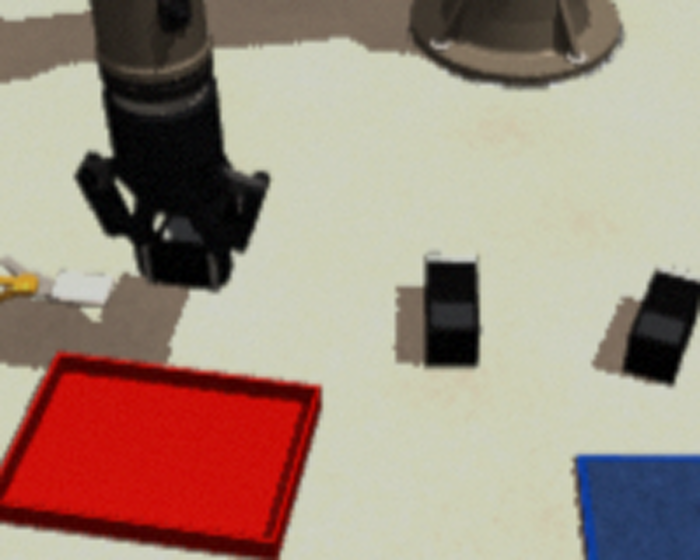

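```bash
python3 -m inch '[{"grip":1,"dx":0.15,"dy":-0.35,"dz":0,"twist":-0.02},{"grip":1,"dx":0.23,"dy":-0.53,"dz":0,"twist":0},{"grip":1,"dx":0.23,"dy":-0.53,"dz":0,"twist":0},{"grip":1,"dx":0.23,"dy":-0.53,"dz":0,"twist":0},{"grip":1,"dx":0.23,"dy":-0.53,"dz":0,"twist":0}]' 20
python3 -m inch '[{"grip":1,"dx":0,"dy":0,"dz":0,"twist":-0.072},{"grip":1,"dx":0,"dy":0,"dz":0,"twist":-0.072},{"grip":1,"dx":0,"dy":0,"dz":0,"twist":-0.072},{"grip":1,"dx":0,"dy":0,"dz":0,"twist":-0.072},{"grip":1,"dx":0,"dy":0,"dz":0,"twist":-0.072}]' 20
python3 -m inch '[{"grip":1,"dx":0,"dy":0,"dz":0,"twist":-0.072},{"grip":1,"dx":0,"dy":0,"dz":0,"twist":-0.072},{"grip":1,"dx":0,"dy":0,"dz":0,"twist":-0.072},{"grip":1,"dx":0,"dy":0,"dz":0,"twist":-0.072},{"grip":1,"dx":0,"dy":0,"dz":0,"twist":-0.072}]' 20
python3 p.py 0.62 0.025 0.09 1.5708
python3 - <<'E'
from h import *
snap('wrist','w13'); im=snap('scene','s13')
cv2.imwrite('pics/s13z.png',cv2.resize(np.clip(im[100:260,250:450,::-1]*1.8,0,255).astype(np.uint8),None,fx=3.5,fy=3.5,interpolation=cv2.INTER_CUBIC))
s=readout.state();print(s['torque'],s['force'],s['position'],s['joints'])
E
```

```text
time: 10.15
position: [0.6141, 0.0072, 0.1531]
eef_rot: [0.001, 1.0, 0.02, -0.002]
force: [-0.6, -0.3, -3.0]
gripper_width: 0.0417
time: 10.65
position: [0.6135, 0.0056, 0.1529]
eef_rot: [-0.0, 0.927, 0.374, -0.002]
force: [0.2, -0.1, -3.6]
gripper_width: 0.0419
time: 11.15
position: [0.6135, 0.0054, 0.1529]
eef_rot: [-0.001, 0.736, 0.677, -0.002]
force: [-0.4, 0.8, -3.7]
gripper_width: 0.0415
t 11.15 total [0.252 0.064 0.785] twist -0.042 rows 2 each [0.126 0.032 0.393] -0.021 yaw 1.487
[0.19590774 0.00530797 0.06850794] [ 0.21997366 -0.00608484 -4.11187347] [0.61368274 0.00542595 0.15284539] [ 0.43327975  0.56897236 -0.69086219  1.75532778  0.42685003  0.97678414
 -0.51624357]
```

View pics/s13z.png

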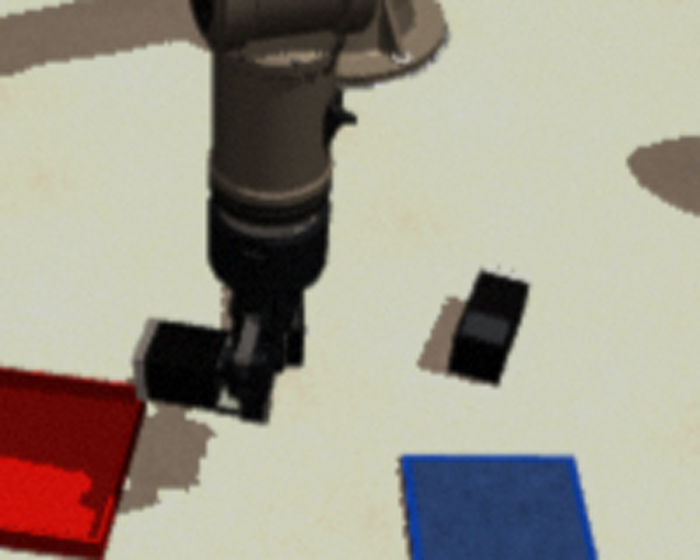

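```bash
python3 -m inch '[{"grip":1,"dx":0.3,"dy":0.06,"dz":0,"twist":-0.042},{"grip":1,"dx":0.0,"dy":0,"dz":0.4,"twist":0},{"grip":1,"dx":0,"dy":0,"dz":0.4,"twist":0},{"grip":1,"dx":0,"dy":0,"dz":0,"twist":0}]' 20
python3 p.py 0.62 0.002 0.0885 1.5708
python3 - <<'E'
from h import *
im=snap('scene','s14')
cv2.imwrite('pics/s14z.png',cv2.resize(np.clip(im[130:260,250:400,::-1]*1.8,0,255).astype(np.uint8),None,fx=4.5,fy=4.5,interpolation=cv2.INTER_CUBIC))
E
```

```text
time: 11.65
position: [0.618, 0.0285, 0.0854]
eef_rot: [-0.003, 0.71, 0.704, -0.005]
force: [-0.7, -0.9, -4.2]
gripper_width: 0.0418
t 11.65 total [-0.332  0.028 -0.038] twist -0.004 rows 1 each [-0.332  0.028 -0.038] -0.004 yaw 1.563
```

View pics/s14z.png

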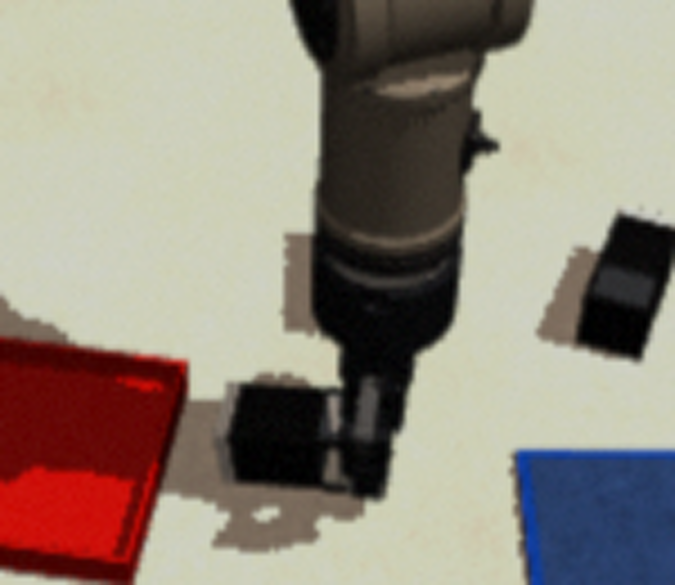

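```bash
python3 -m inch '[{"grip":1,"dx":-0.25,"dy":0.02,"dz":-0.04,"twist":0},{"grip":1,"dx":-0.17,"dy":0,"dz":0,"twist":0},{"grip":1,"dx":-0.08,"dy":0,"dz":-0.15,"twist":0},{"grip":1,"dx":-0.11,"dy":0,"dz":-0.16,"twist":0},{"grip":1,"dx":-0.14,"dy":0,"dz":-0.14,"twist":0}]' 20
python3 - <<'E'
from h import *
im=snap('scene','s15')
cv2.imwrite('pics/s15z.png',cv2.resize(np.clip(im[130:260,250:400,::-1]*1.8,0,255).astype(np.uint8),None,fx=4.5,fy=4.5,interpolation=cv2.INTER_CUBIC))
s=readout.state();print(s['torque'],s['force'],s['position'])
E
```

```text
time: 12.2
position: [0.6242, -0.0282, 0.1321]
eef_rot: [-0.0, 0.709, 0.705, 0.002]
force: [-1.3, 5.2, -0.3]
gripper_width: 0.0418
[ 1.62831031  0.8571294  -0.17128041] [-2.79639017  6.30474461  3.0247694 ] [ 0.62478864 -0.0305095   0.13393156]
```

View pics/s15z.png

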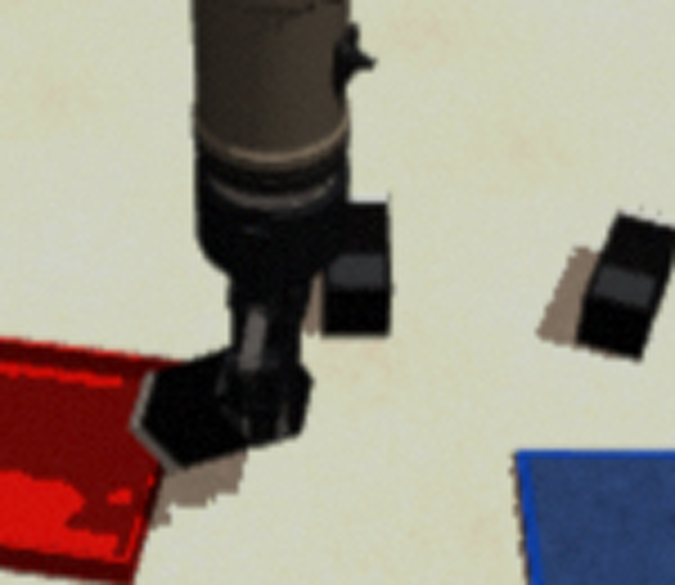

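```bash
python3 -m inch '[{"grip":1,"dx":-0.15,"dy":0,"dz":-0.1,"twist":0},{"grip":1,"dx":-0.17,"dy":0,"dz":-0.08,"twist":0},{"grip":1,"dx":-0.19,"dy":0,"dz":-0.05,"twist":0},{"grip":1,"dx":-0.19,"dy":0,"dz":-0.02,"twist":0},{"grip":1,"dx":-0.12,"dy":0,"dz":0,"twist":0}]' 20
python3 - <<'E'
from h import *
im=snap('scene','s16')
cv2.imwrite('pics/s16z.png',cv2.resize(np.clip(im[130:260,200:350,::-1]*1.8,0,255).astype(np.uint8),None,fx=4.5,fy=4.5,interpolation=cv2.INTER_CUBIC))
s=readout.state();print(s['torque'],s['force'],s['position'])
E
```

```text
time: 12.75
position: [0.6237, -0.0959, 0.1529]
eef_rot: [0.001, 0.71, 0.705, 0.001]
force: [-1.5, 3.4, 4.0]
gripper_width: 0.0414
[ 0.7734182   0.66280546 -0.00407096] [-1.76692189  1.22056031  8.8538363 ] [ 0.62361722 -0.09841426  0.15251515]
```

View pics/s16z.png

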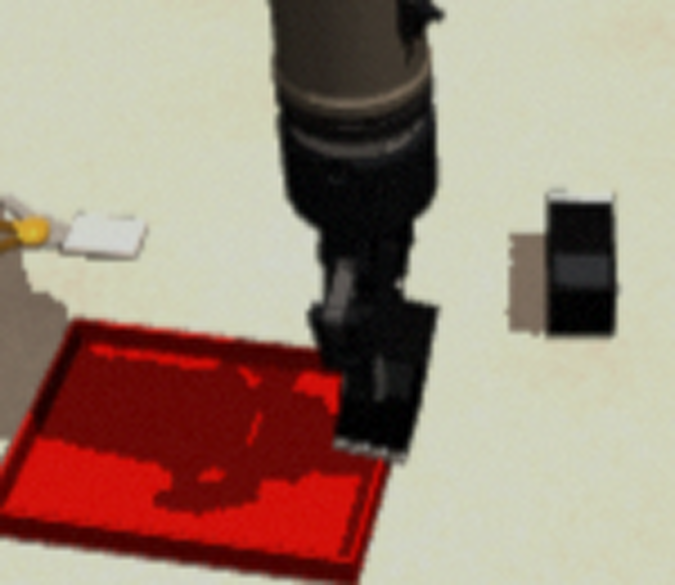

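```bash
python3 -m inch '[{"grip":1,"dx":-0.12,"dy":0,"dz":0,"twist":0},{"grip":1,"dx":-0.12,"dy":0,"dz":0.01,"twist":0},{"grip":1,"dx":0,"dy":0,"dz":0,"twist":0}]' 20
python3 - <<'E'
from h import *
im=snap('scene','s17')
cv2.imwrite('pics/s17z.png',cv2.resize(np.clip(im[130:260,200:350,::-1]*1.8,0,255).astype(np.uint8),None,fx=4.5,fy=4.5,interpolation=cv2.INTER_CUBIC))
s=readout.state();print(s['torque'],s['force'],s['position'])
E
```

```text
time: 13.1
position: [0.6236, -0.1181, 0.1497]
eef_rot: [0.002, 0.71, 0.704, -0.001]
force: [-0.5, 0.0, 5.5]
gripper_width: 0.0418
[-0.22265475  0.07680654  0.05515339] [-0.76882842 -1.88729647  5.19140379] [ 0.62365348 -0.11793458  0.14975134]
```

View pics/s17z.png

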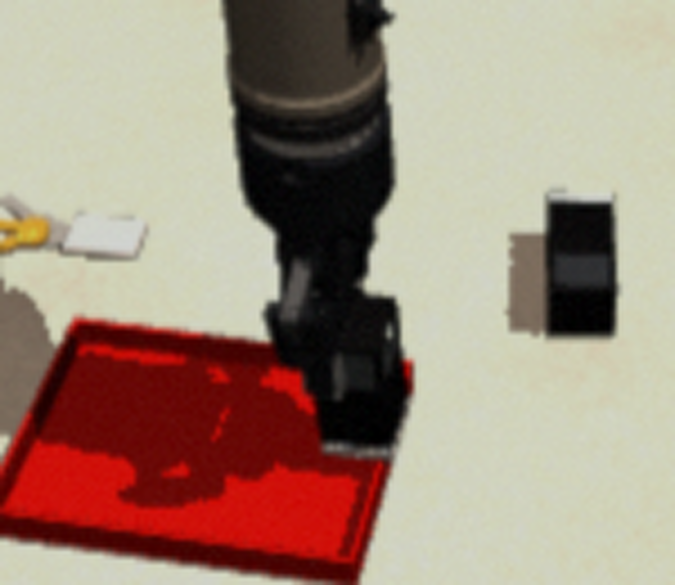

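```bash
python3 -m inch '[{"grip":1,"dx":0,"dy":0,"dz":-0.3,"twist":0},{"grip":1,"dx":0.1,"dy":0.05,"dz":-0.4,"twist":0},{"grip":1,"dx":0.4,"dy":0.05,"dz":0,"twist":0},{"grip":1,"dx":0.5,"dy":0.06,"dz":0,"twist":0},{"grip":1,"dx":0.55,"dy":0.06,"dz":0,"twist":0}]' 20
python3 -m inch '[{"grip":1,"dx":0.55,"dy":0,"dz":0,"twist":0},{"grip":1,"dx":0.55,"dy":0,"dz":0,"twist":0},{"grip":1,"dx":0.55,"dy":0,"dz":0,"twist":0},{"grip":1,"dx":0.3,"dy":0,"dz":0,"twist":0},{"grip":1,"dx":0.1,"dy":0,"dz":0,"twist":0}]' 20
python3 p.py 0.641 0.178 0.15 1.5708
python3 - <<'E'
from h import *
im=snap('scene','s18')
cv2.imwrite('pics/s18z.png',cv2.resize(np.clip(im[130:290,310:460,::-1]*1.8,0,255).astype(np.uint8),None,fx=3.6,fy=3.6,interpolation=cv2.INTER_CUBIC))
s=readout.state();print(s['torque'],s['force'],s['position'])
E
```

```text
time: 13.65
position: [0.641, 0.0065, 0.2035]
eef_rot: [0.001, 0.711, 0.704, -0.002]
force: [0.7, 0.1, -3.3]
gripper_width: 0.0416
time: 14.15
position: [0.641, 0.1762, 0.2037]
eef_rot: [-0.001, 0.707, 0.707, -0.001]
force: [-1.0, 0.1, -3.3]
gripper_width: 0.0419
t 14.15 total [0.023 0.002 0.671] twist -0.0 rows 2 each [0.011 0.001 0.335] -0.0001 yaw 1.571
[ 0.14516742 -0.04605948  0.0295402 ] [ 0.48746125  1.46168906 -3.38066796] [0.64132842 0.17534121 0.20366521]
```

View pics/s18z.png

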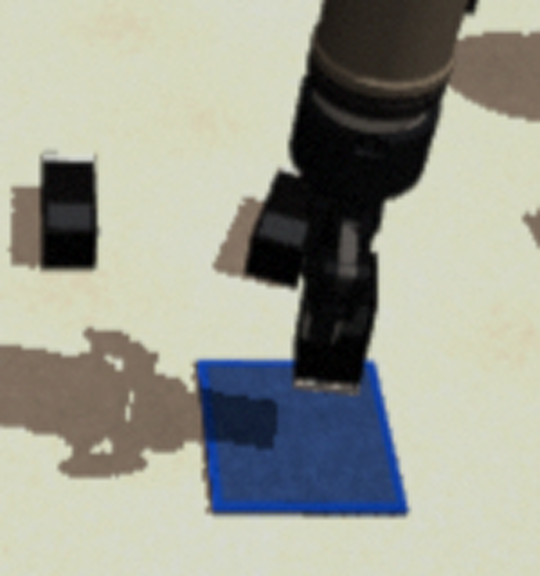

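```bash
python3 - <<'E'
from h import *
f=lambda p:(proj('scene',p)-[310,130])*3.6
print('vert',f([.662,.16,.07]),f([.662,.16,.15]));print('y',f([.662,.16,.07]),f([.662,.202,.07]))
im=cv2.imread('pics/s18.png').astype(float)
cv2.imwrite('pics/s18y.png',cv2.resize(np.clip(im[195:250,380:425]*3.5,0,255).astype(np.uint8),None,fx=10,fy=10,interpolation=cv2.INTER_CUBIC))
E
```

```text
vert [276.64955329 392.54854997] [295.41229178 310.76361644]
y [276.64955329 392.54854997] [341.71890254 401.12245631]
```

View pics/s18y.png

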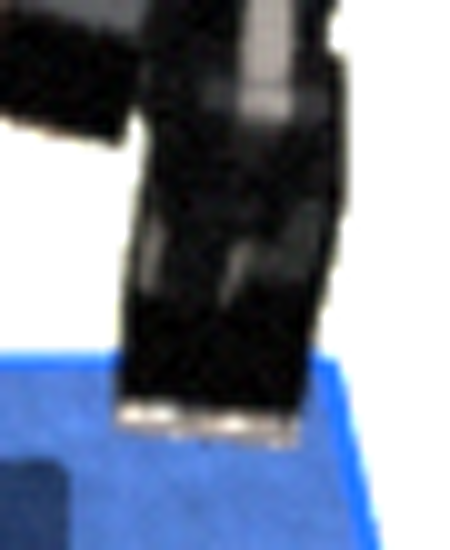

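```bash
python3 -m inch '[{"grip":1,"dx":-0.1,"dy":0,"dz":0.3,"twist":0},{"grip":1,"dx":0,"dy":0,"dz":0.3,"twist":0},{"grip":1,"dx":0,"dy":0,"dz":0.12,"twist":0},{"grip":1,"dx":0,"dy":0,"dz":0,"twist":0}]' 20
python3 -m inch '[{"grip":1,"dx":0,"dy":0,"dz":0.06,"twist":0},{"grip":1,"dx":0,"dy":0,"dz":0.06,"twist":0}]' 20
```

```text
time: 14.6
position: [0.6416, 0.1618, 0.1447]
eef_rot: [-0.0, 0.71, 0.704, -0.003]
force: [-0.4, -0.5, -3.4]
gripper_width: 0.0416
time: 14.8
position: [0.6432, 0.165, 0.1386]
eef_rot: [0.001, 0.709, 0.705, 0.001]
force: [1.0, -0.4, -3.2]
gripper_width: 0.0415
```

```bash
python3 -m inch '[{"grip":1,"dx":0,"dy":0,"dz":0.05,"twist":0},{"grip":1,"dx":0,"dy":0,"dz":0.03,"twist":0}]' 20
python3 - <<'E'
from h import *
im=snap('scene','s19')
cv2.imwrite('pics/s19y.png',cv2.resize(np.clip(im[195:275,360:440,::-1].astype(float)*3,0,255).astype(np.uint8),None,fx=7,fy=7,interpolation=cv2.INTER_CUBIC))
s=readout.state();print(s['torque'],s['force'],s['position'])
E
```

```text
time: 15.0
position: [0.6427, 0.1653, 0.1331]
eef_rot: [0.001, 0.709, 0.705, 0.0]
force: [-5.6, -2.4, 14.7]
gripper_width: 0.0417
[-0.3848069   0.67161773 -0.01711942] [-1.83425288 -0.07526145  5.85018862] [0.64273621 0.16532806 0.13323246]
```

View pics/s19y.png

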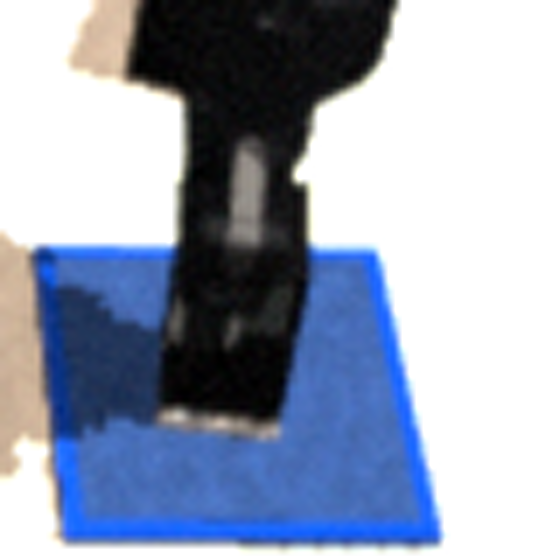

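```bash
python3 -m inch '[{"grip":0.45,"dx":0,"dy":0,"dz":-0.02,"twist":0},{"grip":0.3,"dx":0,"dy":0,"dz":0,"twist":0},{"grip":0.1,"dx":0,"dy":0,"dz":0,"twist":0},{"grip":0.1,"dx":0,"dy":0,"dz":-0.3,"twist":0},{"grip":0.1,"dx":0,"dy":0,"dz":-0.5,"twist":0}]' 20
python3 -m inch '[{"grip":0,"dx":0,"dy":0,"dz":-0.3,"twist":0},{"grip":0,"dx":-0.4,"dy":-0.4,"dz":0,"twist":0},{"grip":0,"dx":-0.4,"dy":-0.4,"dz":0,"twist":0},{"grip":0,"dx":-0.4,"dy":-0.4,"dz":0,"twist":0}]' 20
python3 - <<'E'
from h import *
im=snap('scene','s20')
cv2.imwrite('pics/s20y.png',cv2.resize(np.clip(im[180:280,340:440,::-1].astype(float)*3,0,255).astype(np.uint8),None,fx=6,fy=6,interpolation=cv2.INTER_CUBIC))
s=readout.state();print(s['torque'],s['force'],s['position'])
E
```

```text
time: 15.55
position: [0.6407, 0.1639, 0.1943]
eef_rot: [-0.002, 0.709, 0.705, -0.003]
force: [0.1, -0.5, -0.2]
gripper_width: 0.0766
time: 15.95
position: [0.5447, 0.0687, 0.2207]
eef_rot: [0.0, 0.709, 0.705, 0.0]
force: [0.3, -1.2, 0.3]
gripper_width: 0.0854
[-0.36454511  0.4175662   0.02551348] [-7.00084196 -5.64534535 -0.65898516] [0.53875206 0.06139597 0.21861401]
```

View pics/s20y.png

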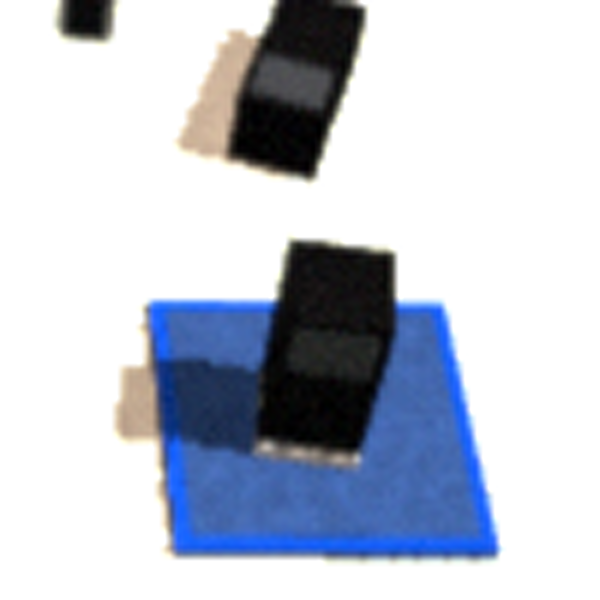

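```bash
python3 -m inch '[{"grip":0,"dx":0,"dy":0,"dz":0,"twist":0.074},{"grip":0,"dx":0,"dy":0,"dz":0,"twist":0.074},{"grip":0,"dx":0,"dy":0,"dz":0,"twist":0.074},{"grip":0,"dx":0,"dy":0,"dz":0,"twist":0.074},{"grip":0,"dx":0,"dy":0,"dz":0,"twist":0.074}]' 20
python3 -m inch '[{"grip":0,"dx":0,"dy":0,"dz":0,"twist":0.074},{"grip":0,"dx":0,"dy":0,"dz":0,"twist":0.074},{"grip":0,"dx":0,"dy":0,"dz":0,"twist":0.074},{"grip":0,"dx":0,"dy":0,"dz":0,"twist":0.074},{"grip":0,"dx":0,"dy":0,"dz":0,"twist":0.045}]' 20
python3 p.py 0.43 -0.009 0.22 0.153
```

```text
time: 16.5
position: [0.546, 0.0697, 0.2208]
eef_rot: [0.0, 0.917, 0.398, 0.0]
force: [1.4, 0.0, -0.8]
gripper_width: 0.0856
time: 17.0
position: [0.5459, 0.0699, 0.2208]
eef_rot: [0.0, 0.998, 0.069, 0.0]
force: [0.3, -0.1, 0.5]
gripper_width: 0.0852
t 17.0 total [-1.572  0.776  0.009] twist -0.007 rows 3 each [-0.524  0.259  0.003] -0.0023 yaw 0.139
```

```bash
python3 -m inch '[{"grip":0,"dx":-0.5,"dy":0.25,"dz":0,"twist":0},{"grip":0,"dx":-0.5,"dy":0.25,"dz":0,"twist":0},{"grip":0,"dx":-0.5,"dy":0.25,"dz":0,"twist":-0.007},{"grip":0,"dx":-0.07,"dy":0.02,"dz":0.1,"twist":0}]' 20
python3 - <<'E'
from h import *
im=snap('wrist','w21').astype(float)[:,:,::-1]
cv2.imwrite('pics/w21z.png',cv2.resize(np.clip(im[90:220,250:390]*1.8,0,255).astype(np.uint8),None,fx=4.5,fy=4.5,interpolation=cv2.INTER_CUBIC))
E
```

```text
time: 17.4
position: [0.4267, -0.0126, 0.2125]
eef_rot: [0.002, 0.997, 0.076, -0.001]
force: [0.2, 0.7, 0.6]
gripper_width: 0.0853
```

View pics/w21z.png

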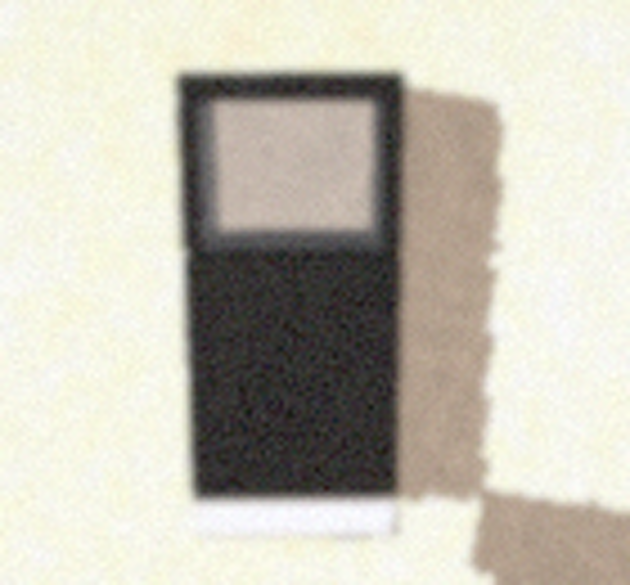

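```bash
cat > g.py <<'E'
from h import *
import sys,json
def go(v,x0,y0,s,back=.034):
    P=np.array([ray('wrist',(x0+(a+.5)/s-.5,y0+(b+.5)/s-.5),.042)[:2] for a,b in v])
    w=(P[0]+P[1])/2;h=(P[2]+P[3])/2;d=w-h;u=d/np.hypot(*d); c=(w+h)/2-u*.0025
    print(np.hypot(*d),np.hypot(*(P[0]-P[1])),np.hypot(*(P[2]-P[3])),'yaw',np.arctan2(d[1],d[0]),'centre',c,'grasp',c-u*back)
E
python3 - <<'E'
from g import *
go([(179,75),(404,75),(397,495),(194,495)],250,90,4.5)
E
python3 p.py .433 -.009 .075 .153
```

```text
0.0797179099341758 0.04072552514601972 0.04076980879486712 yaw 0.15921066779319565 centre [ 0.46813177 -0.00166451] grasp [ 0.43456178 -0.00705483]
t 17.45 total [ 0.082 -0.023  1.705] twist 0.0 rows 3 each [ 0.027 -0.008  0.568] 0.0001 yaw 0.154
```

```bash
python3 -m inch '[{"grip":0,"dx":0.09,"dy":-0.04,"dz":0.4,"twist":-0.002},{"grip":0,"dx":0,"dy":0,"dz":0.5,"twist":0},{"grip":0.1,"dx":0,"dy":0,"dz":0.5,"twist":0},{"grip":0.3,"dx":0,"dy":0,"dz":0.31,"twist":0},{"grip":0.5,"dx":0,"dy":0,"dz":0,"twist":0}]' 20
python3 -m inch '[{"grip":1,"dx":0,"dy":0,"dz":0,"twist":0},{"grip":1,"dx":0,"dy":0,"dz":0,"twist":0},{"grip":1,"dx":0,"dy":0,"dz":-0.3,"twist":0},{"grip":1,"dx":0,"dy":0,"dz":-0.4,"twist":0},{"grip":1,"dx":0,"dy":0,"dz":-0.3,"twist":0.02}]' 20
python3 p.py .48 -.194 .09 0
```

```text
time: 17.95
position: [0.4357, -0.004, 0.0731]
eef_rot: [-0.001, 0.997, 0.082, -0.003]
force: [-0.8, -4.4, -2.0]
gripper_width: 0.0492
time: 18.45
position: [0.4378, -0.0049, 0.1586]
eef_rot: [0.0, 0.998, 0.06, 0.002]
force: [0.6, -0.6, -3.8]
gripper_width: 0.0416
t 18.45 total [0.237 2.41  0.859] twist 0.06 rows 5 each [0.047 0.482 0.172] 0.012 yaw 0.12
```

```bash
python3 -m inch '[{"grip":1,"dx":0,"dy":0,"dz":0,"twist":0.06},{"grip":1,"dx":0.05,"dy":0.5,"dz":0,"twist":0},{"grip":1,"dx":0.08,"dy":0.6,"dz":0,"twist":0},{"grip":1,"dx":0.08,"dy":0.6,"dz":0,"twist":0},{"grip":1,"dx":0.08,"dy":0.6,"dz":0,"twist":0}]' 20
python3 -m inch '[{"grip":1,"dx":0.05,"dy":0.5,"dz":0.3,"twist":0},{"grip":1,"dx":0,"dy":0.1,"dz":0.3,"twist":0},{"grip":1,"dx":0,"dy":0,"dz":0.2,"twist":0}]' 20
python3 p.py .48 -.239 .088 0
```

```text
time: 18.95
position: [0.4609, -0.1909, 0.1576]
eef_rot: [0.001, 1.0, 0.001, 0.001]
force: [0.6, -0.1, -4.1]
gripper_width: 0.0417
time: 19.25
position: [0.4639, -0.2403, 0.0919]
eef_rot: [0.001, 1.0, -0.002, 0.0]
force: [-1.6, 0.8, -3.9]
gripper_width: 0.0417
t 19.25 total [ 0.201 -0.017  0.049] twist -0.002 rows 1 each [ 0.201 -0.017  0.049] -0.002 yaw -0.004
```

```bash
python3 -m inch '[{"grip":1,"dx":0.2,"dy":0,"dz":0.03,"twist":0},{"grip":1,"dx":0.13,"dy":0,"dz":-0.02,"twist":0},{"grip":1,"dx":0.04,"dy":0,"dz":-0.07,"twist":0},{"grip":1,"dx":0.05,"dy":0,"dz":-0.1,"twist":0},{"grip":1,"dx":0.06,"dy":0,"dz":-0.1,"twist":0}]' 20
python3 -m inch '[{"grip":1,"dx":0.07,"dy":0,"dz":-0.1,"twist":0},{"grip":1,"dx":0.07,"dy":0,"dz":-0.1,"twist":0},{"grip":1,"dx":0.08,"dy":0,"dz":-0.08,"twist":0},{"grip":1,"dx":0.08,"dy":0,"dz":-0.06,"twist":0},{"grip":1,"dx":0,"dy":0,"dz":0,"twist":0}]' 20
 python3 -c "
from h import *
snap('wrist','w22')
s=readout.state();print(s['torque'],s['force'],s['position'])"
```

```text
time: 19.75
position: [0.5017, -0.2372, 0.1136]
eef_rot: [0.0, 1.0, 0.0, -0.001]
force: [-3.2, -1.0, -4.3]
gripper_width: 0.0422
time: 20.25
position: [0.5301, -0.2368, 0.1417]
eef_rot: [0.001, 1.0, 0.001, 0.003]
force: [0.4, -1.3, -3.7]
gripper_width: 0.0418
[-0.03013287  0.13452545 -0.0405005 ] [-0.33086414 -0.46960135 -3.59931209] [ 0.52858872 -0.23684861  0.14081578]
```

View pics/w22.png

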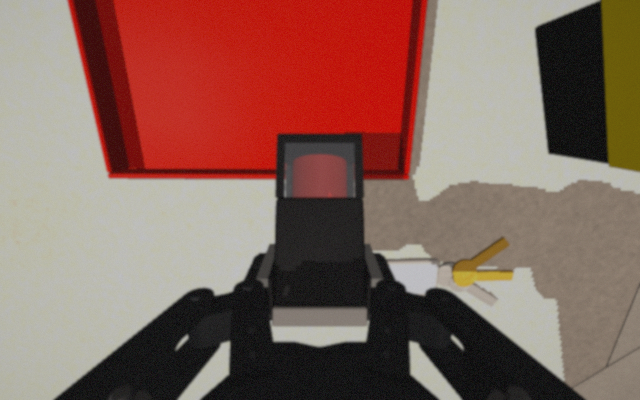

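```bash
python3 -m inch '[{"grip":1,"dx":0,"dy":0,"dz":-0.15,"twist":0},{"grip":1,"dx":0,"dy":0,"dz":-0.2,"twist":0},{"grip":1,"dx":0,"dy":0,"dz":-0.1,"twist":0},{"grip":1,"dx":0,"dy":0,"dz":0,"twist":0}]' 20
python3 - <<'E'
from h import *
im=snap('wrist','w23').astype(float)[:,:,::-1]
s=readout.state();print(s['torque'],s['force'],s['position'])
cv2.imwrite('pics/w23z.png',cv2.resize(np.clip(im[110:340,230:400]*1.8,0,255).astype(np.uint8),None,fx=2.6,fy=2.6,interpolation=cv2.INTER_CUBIC))
E
```

```text
time: 20.7
position: [0.5275, -0.2375, 0.1775]
eef_rot: [0.001, 1.0, 0.0, 0.001]
force: [0.4, 0.1, -3.3]
gripper_width: 0.0418
[ 0.0080149   0.11916769 -0.02026068] [ 0.15586885 -0.10016727 -4.15677277] [ 0.52692501 -0.23728386  0.1765441 ]
```

View pics/w23z.png

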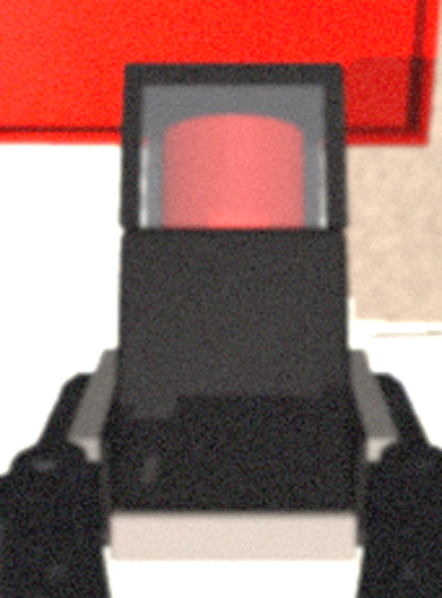

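```bash
python3 - <<'E'
from h import *
z=lambda a,b:(230+a/2.6,110+b/2.6)
p,Rm=facepose([z(125,64),z(344,64),z(353,511),z(108,511)])
t=np.arcsin(-Rm[2,0]);print(p,'down',np.degrees(t))
s=readout.state()['position']
c=p+Rm@[.045,0,-.021]; w=p+Rm@[-.045,0,-.021]
print('low window corner - TCP',c-s, 'white low',w-s,'centre-TCP',p-s)
E
```

```text
[ 0.54682022 -0.23729551  0.10324443] down 31.37357091899671
low window corner - TCP [ 0.04738094 -0.0004732  -0.1146557 ] white low [-0.02945803  0.00011228 -0.06780028] centre-TCP [ 1.98952044e-02 -1.16499785e-05 -7.32996709e-02]
```

```bash
python3 -m inch '[{"grip":1,"dx":0.25,"dy":0,"dz":0,"twist":0},{"grip":1,"dx":0.4,"dy":0.01,"dz":0,"twist":0},{"grip":1,"dx":0.4,"dy":0.01,"dz":0.1,"twist":0},{"grip":1,"dx":0.3,"dy":0,"dz":0.25,"twist":0},{"grip":1,"dx":0,"dy":0,"dz":0.25,"twist":0}]' 20
python3 p.py .638 -.239 .119 0
```

```text
time: 21.25
position: [0.6384, -0.2372, 0.127]
eef_rot: [-0.0, 1.0, 0.002, 0.002]
force: [-0.1, 0.3, -3.6]
gripper_width: 0.0415
t 21.25 total [-0.005  0.022  0.1  ] twist 0.002 rows 1 each [-0.005  0.022  0.1  ] 0.0016 yaw 0.003
```

```bash
python3 -m inch '[{"grip":1,"dx":0,"dy":0.02,"dz":0.1,"twist":0},{"grip":1,"dx":-0.1,"dy":0,"dz":0.1,"twist":0},{"grip":1,"dx":-0.12,"dy":0,"dz":0.14,"twist":0},{"grip":1,"dx":-0.1,"dy":0,"dz":0.16,"twist":0},{"grip":1,"dx":-0.06,"dy":0,"dz":0.14,"twist":0}]' 20
python3 - <<'E'
from h import *
snap('wrist','w24')
s=readout.state();print(s['torque'],s['force'],s['position'])
E
```

```text
time: 21.75
position: [0.6052, -0.2403, 0.0788]
eef_rot: [0.001, 1.0, 0.0, 0.003]
force: [-2.4, 5.1, 45.9]
gripper_width: 0.0416
[ 0.5502787  -0.64734689  0.10004676] [2.66531347 2.31502999 4.54386877] [ 0.60520386 -0.24039676  0.07858023]
```

View pics/w24.png

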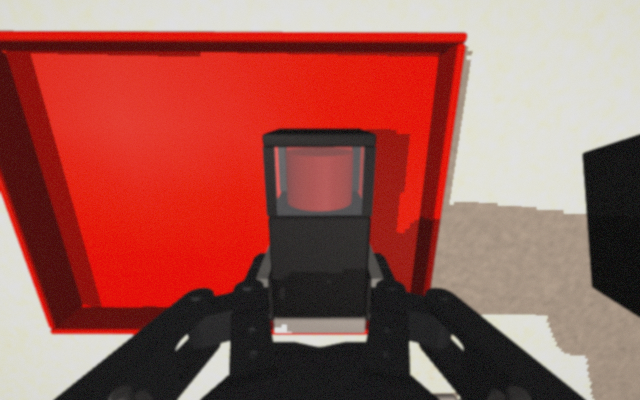

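```bash
python3 -m inch '[{"grip":0.45,"dx":0,"dy":0,"dz":-0.02,"twist":0},{"grip":0.3,"dx":0,"dy":0,"dz":0,"twist":0},{"grip":0.3,"dx":0,"dy":0,"dz":-0.1,"twist":0},{"grip":0.3,"dx":0,"dy":0,"dz":-0.4,"twist":0},{"grip":0.2,"dx":0,"dy":0,"dz":-0.5,"twist":0}]' 20
python3 -m inch '[{"grip":0,"dx":-0.4,"dy":-0.4,"dz":-0.3,"twist":0},{"grip":0,"dx":-0.4,"dy":-0.4,"dz":-0.2,"twist":0},{"grip":0,"dx":-0.3,"dy":-0.5,"dz":0,"twist":0},{"grip":0,"dx":-0.3,"dy":-0.5,"dz":0,"twist":0},{"grip":0,"dx":-0.3,"dy":-0.5,"dz":0,"twist":0}]' 20
python3 p.py .42 .173 .215 -.205
python3 - <<'E'
from h import *
im=snap('scene','s25');snap('top','t25')
cv2.imwrite('pics/s25y.png',cv2.resize(np.clip(im[150:270,180:330,::-1].astype(float)*2,0,255).astype(np.uint8),None,fx=4.5,fy=4.5,interpolation=cv2.INTER_CUBIC))
E
```

```text
time: 22.3
position: [0.6027, -0.2401, 0.1575]
eef_rot: [-0.001, 1.0, 0.001, -0.002]
force: [0.6, -1.2, 0.0]
gripper_width: 0.0682
time: 22.8
position: [0.4677, -0.0561, 0.1983]
eef_rot: [0.0, 1.0, 0.0, 0.0]
force: [1.3, 0.6, -0.4]
gripper_width: 0.0852
t 22.8 total [-0.594 -2.863 -0.211] twist 0.103 rows 5 each [-0.119 -0.573 -0.042] 0.0205 yaw 0.0
```

View pics/s25y.png

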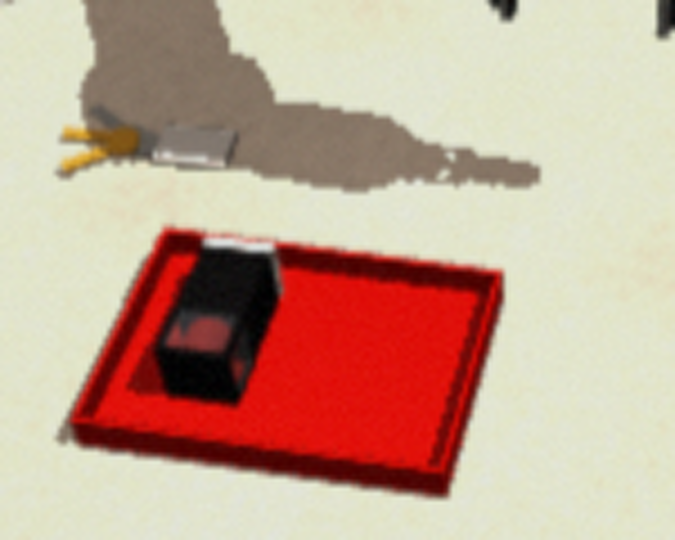

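View pics/t25.png

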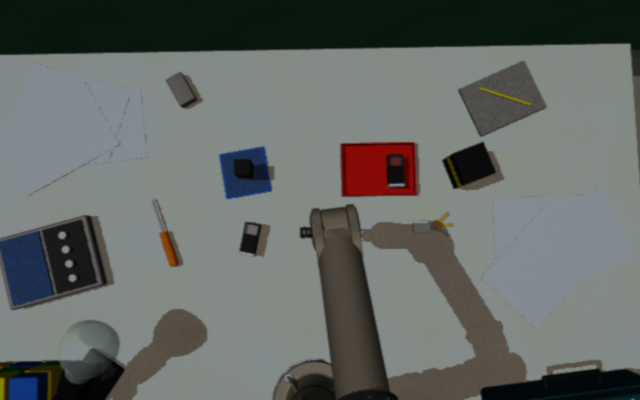

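```bash
python3 -m inch '[{"grip":0,"dx":-0.12,"dy":-0.57,"dz":-0.05,"twist":0},{"grip":0,"dx":-0.12,"dy":-0.57,"dz":-0.05,"twist":0},{"grip":0,"dx":-0.12,"dy":-0.57,"dz":-0.05,"twist":0},{"grip":0,"dx":-0.12,"dy":-0.57,"dz":-0.05,"twist":0},{"grip":0,"dx":-0.12,"dy":-0.57,"dz":0,"twist":0.05}]' 20
python3 -m inch '[{"grip":0,"dx":0,"dy":0,"dz":0,"twist":0.053},{"grip":0,"dx":0,"dy":0,"dz":0,"twist":0}]' 20
python3 - <<'E'
from h import *
im=snap('wrist','w26').astype(float)[:,:,::-1]
cv2.imwrite('pics/w26z.png',cv2.resize(np.clip(im[90:220,250:390]*1.8,0,255).astype(np.uint8),None,fx=4.5,fy=4.5,interpolation=cv2.INTER_CUBIC))
E
```

```text
time: 23.4
position: [0.421, 0.172, 0.2148]
eef_rot: [0.0, 0.999, -0.051, 0.001]
force: [0.5, -0.1, 0.2]
gripper_width: 0.0853
time: 23.6
position: [0.4207, 0.1717, 0.2141]
eef_rot: [0.0, 0.995, -0.101, 0.0]
force: [0.4, -1.0, -0.5]
gripper_width: 0.0852
```

View pics/w26z.png

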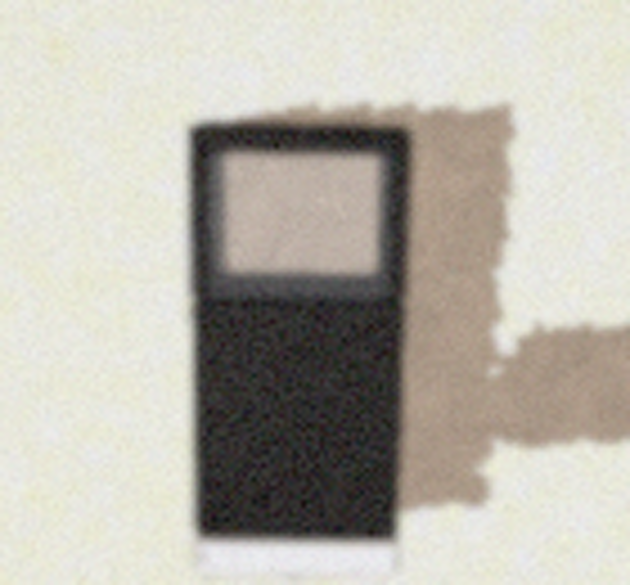

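```bash
python3 - <<'E'
from g import *
go([(193,128),(410,128),(396,536),(197,536)],250,90,4.5)
E
python3 p.py .4155 .171 .075 -.205
```

```text
0.08006290111751245 0.04022663929518363 0.0408042975543201 yaw -0.21752791028143856 centre [0.4540235  0.16675081] grasp [0.42082475 0.17408857]
t 23.65 total [-0.069  0.005  1.736] twist 0.001 rows 3 each [-0.023  0.002  0.579] 0.0004 yaw -0.203
```

```bash
python3 -m inch '[{"grip":0,"dx":-0.02,"dy":-0.02,"dz":0.4,"twist":0.004},{"grip":0,"dx":0,"dy":0,"dz":0.5,"twist":0},{"grip":0.1,"dx":0,"dy":0,"dz":0.5,"twist":0},{"grip":0.3,"dx":0,"dy":0,"dz":0.33,"twist":0},{"grip":0.5,"dx":0,"dy":0,"dz":0,"twist":0}]' 20
python3 -m inch '[{"grip":1,"dx":0,"dy":0,"dz":0,"twist":0},{"grip":1,"dx":0,"dy":0,"dz":0,"twist":0},{"grip":1,"dx":0,"dy":0,"dz":-0.3,"twist":0},{"grip":1,"dx":0,"dy":0,"dz":-0.4,"twist":0},{"grip":1,"dx":0,"dy":0,"dz":-0.3,"twist":-0.05}]' 20
python3 -m inch '[{"grip":1,"dx":0,"dy":0,"dz":0,"twist":-0.055},{"grip":1,"dx":0.05,"dy":0.5,"dz":0,"twist":0},{"grip":1,"dx":0.08,"dy":0.58,"dz":0,"twist":0},{"grip":1,"dx":0.08,"dy":0.58,"dz":0,"twist":0},{"grip":1,"dx":0.08,"dy":0.58,"dz":0,"twist":0}]' 20
python3 p.py .462 -.149 .16 0
```

```text
time: 24.15
position: [0.4176, 0.1701, 0.0723]
eef_rot: [0.002, 0.994, -0.107, -0.003]
force: [-0.3, 0.5, -0.9]
gripper_width: 0.0495
time: 24.65
position: [0.42, 0.1726, 0.158]
eef_rot: [-0.0, 0.998, -0.055, 0.002]
force: [1.0, 0.3, -3.2]
gripper_width: 0.0421
time: 25.15
position: [0.4422, -0.0088, 0.1568]
eef_rot: [0.001, 1.0, -0.001, 0.001]
force: [1.1, -0.3, -3.5]
gripper_width: 0.0418
t 25.15 total [ 0.251  1.752 -0.037] twist -0.001 rows 3 each [ 0.084  0.584 -0.012] -0.0004 yaw -0.002
```

```bash
python3 -m inch '[{"grip":1,"dx":0.08,"dy":0.55,"dz":0,"twist":0},{"grip":1,"dx":0.08,"dy":0.55,"dz":0.1,"twist":0},{"grip":1,"dx":0.06,"dy":0.48,"dz":0.3,"twist":0},{"grip":1,"dx":0.03,"dy":0.14,"dz":0.3,"twist":0},{"grip":1,"dx":0,"dy":0.02,"dz":0.15,"twist":0}]' 20
python3 p.py .48 -.149 .088 0
```

```text
time: 25.65
position: [0.4608, -0.1488, 0.0869]
eef_rot: [0.001, 1.0, -0.004, -0.0]
force: [-0.7, 0.9, -2.7]
gripper_width: 0.0422
t 25.65 total [ 0.24   0.001 -0.014] twist -0.004 rows 1 each [ 0.24   0.001 -0.014] -0.0039 yaw -0.008
```

```bash
python3 -m inch '[{"grip":1,"dx":0.24,"dy":0,"dz":-0.01,"twist":-0.003},{"grip":1,"dx":0.13,"dy":0,"dz":-0.02,"twist":0},{"grip":1,"dx":0.04,"dy":0,"dz":-0.07,"twist":0},{"grip":1,"dx":0.05,"dy":0,"dz":-0.1,"twist":0},{"grip":1,"dx":0.06,"dy":0,"dz":-0.1,"twist":0}]' 20
python3 -m inch '[{"grip":1,"dx":0.07,"dy":0,"dz":-0.1,"twist":0},{"grip":1,"dx":0.07,"dy":0,"dz":-0.1,"twist":0},{"grip":1,"dx":0.08,"dy":0,"dz":-0.08,"twist":0},{"grip":1,"dx":0.08,"dy":0,"dz":-0.05,"twist":0},{"grip":1,"dx":0,"dy":0,"dz":0,"twist":0}]' 20
 python3 -c "
from h import *
snap('wrist','w27')
s=readout.state();print(s['torque'],s['force'],s['position'])"
```

```text
time: 26.15
position: [0.4996, -0.1429, 0.111]
eef_rot: [-0.001, 1.0, 0.003, -0.005]
force: [-5.6, 2.9, -3.8]
gripper_width: 0.0415
time: 26.65
position: [0.5286, -0.1445, 0.1395]
eef_rot: [-0.0, 1.0, 0.002, 0.001]
force: [-5.9, 2.9, 5.4]
gripper_width: 0.0419
[0.78599733 1.2043745  0.14953863] [-5.85667521  2.5147381   5.64943312] [ 0.52854199 -0.14450864  0.1394689 ]
```

View pics/w27.png

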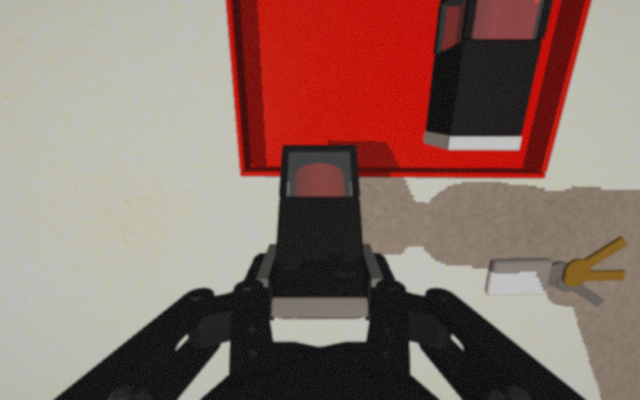

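```bash
python3 -m inch '[{"grip":1,"dx":-0.05,"dy":0.03,"dz":-0.15,"twist":0},{"grip":1,"dx":0,"dy":0.02,"dz":-0.25,"twist":0},{"grip":1,"dx":0,"dy":0,"dz":-0.1,"twist":0},{"grip":1,"dx":0,"dy":0,"dz":0,"twist":0},{"grip":1,"dx":0,"dy":0,"dz":0,"twist":0}]' 20
python3 - <<'E'
from h import *
im=snap('wrist','w28').astype(float)[:,:,::-1]
s=readout.state();print(s['torque'],s['force'],s['position'])
cv2.imwrite('pics/w28z.png',cv2.resize(np.clip(im[110:340,230:400]*1.8,0,255).astype(np.uint8),None,fx=2.6,fy=2.6,interpolation=cv2.INTER_CUBIC))
E
```

```text
time: 27.2
position: [0.5235, -0.1499, 0.1778]
eef_rot: [0.0, 1.0, 0.002, 0.0]
force: [-0.8, 0.4, -3.5]
gripper_width: 0.0419
[-0.00709731  0.09747261 -0.02139633] [-0.23702736 -0.53812942 -4.67163236] [ 0.52302833 -0.14975196  0.1772615 ]
```

View pics/w28z.png

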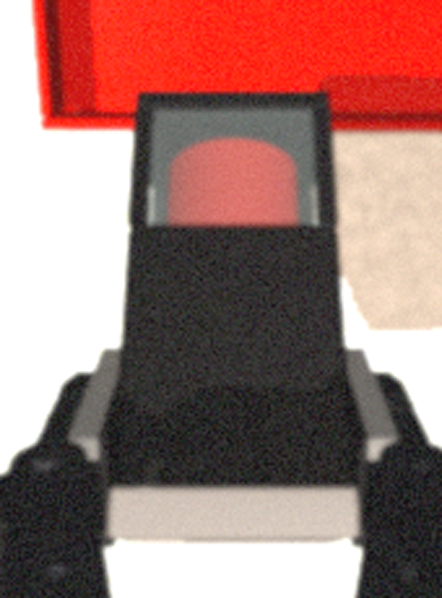

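```bash
python3 - <<'E'
from h import *
z=lambda a,b:(230+a/2.6,110+b/2.6)
p,Rm=facepose([z(137,94),z(329,94),z(362,485),z(105,485)])
t=np.arcsin(-Rm[2,0]);print(p,'down',np.degrees(t))
s=readout.state()['position']
c=p+Rm@[.045,0,-.021]
print('low window corner - TCP',c-s,'centre-TCP',p-s)
E
```

```text
[ 0.53896701 -0.1497361   0.10337126] down 49.04463703272248
low window corner - TCP [ 2.95751951e-02  5.13708748e-05 -1.21640045e-01] centre-TCP [ 1.59386738e-02  1.58564937e-05 -7.38902385e-02]
```

```bash
python3 -m inch '[{"grip":1,"dx":0.25,"dy":0,"dz":0,"twist":0},{"grip":1,"dx":0.45,"dy":0,"dz":0,"twist":0},{"grip":1,"dx":0.45,"dy":0,"dz":0.1,"twist":0},{"grip":1,"dx":0.35,"dy":0,"dz":0.2,"twist":0},{"grip":1,"dx":0.1,"dy":0,"dz":0.2,"twist":0}]' 20
python3 -m inch '[{"grip":1,"dx":0,"dy":0,"dz":0.1,"twist":0},{"grip":1,"dx":-0.1,"dy":0,"dz":0.06,"twist":0},{"grip":1,"dx":-0.12,"dy":0,"dz":0.08,"twist":0},{"grip":1,"dx":-0.1,"dy":0,"dz":0.1,"twist":0}]' 20
python3 - <<'E'
from h import *
snap('wrist','w29')
s=readout.state();print(s['torque'],s['force'],s['position'])
E
```

```text
time: 27.75
position: [0.6543, -0.1485, 0.1364]
eef_rot: [-0.001, 1.0, 0.002, 0.001]
force: [-0.6, 0.0, -3.2]
gripper_width: 0.0415
time: 28.15
position: [0.6259, -0.1493, 0.1129]
eef_rot: [0.0, 1.0, 0.002, 0.002]
force: [-0.6, 1.3, 6.7]
gripper_width: 0.0422
[ 0.33240099 -0.40327459  0.11737686] [-0.36842264  1.23024222  0.88338178] [ 0.62357961 -0.14942674  0.11109215]
```

View pics/w29.png

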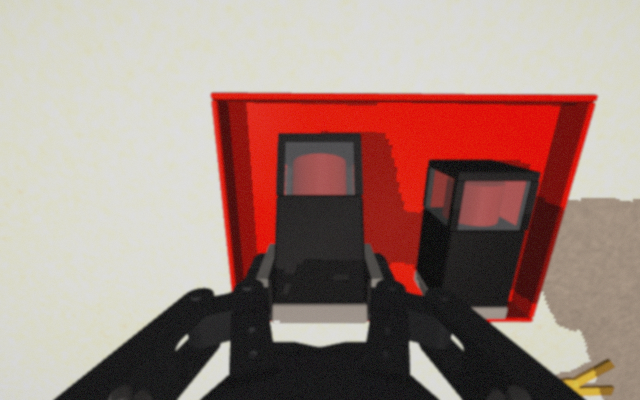

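```bash
python3 -m inch '[{"grip":1,"dx":-0.08,"dy":0,"dz":0.1,"twist":0},{"grip":1,"dx":-0.06,"dy":0,"dz":0.1,"twist":0},{"grip":1,"dx":-0.04,"dy":0,"dz":0.1,"twist":0},{"grip":1,"dx":-0.02,"dy":0,"dz":0.08,"twist":0}]' 20
python3 - <<'E'
from h import *
snap('wrist','w30')
s=readout.state();print(s['torque'],s['force'],s['position'])
E
```

```text
time: 28.6
position: [0.6064, -0.1495, 0.0807]
eef_rot: [0.0, 1.0, 0.001, -0.003]
force: [-6.9, 2.2, 5.6]
gripper_width: 0.0419
[0.39435015 0.67111001 0.07961851] [-4.67657346  2.25664122  5.07327778] [ 0.60599281 -0.14942442  0.07956968]
```

View pics/w30.png

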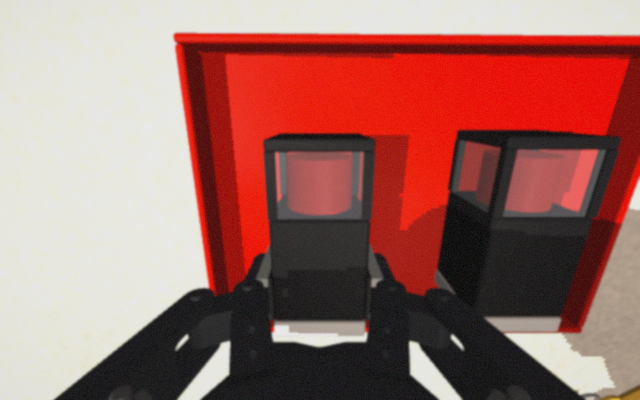

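```bash
python3 -m inch '[{"grip":1,"dx":-0.01,"dy":0,"dz":0.02,"twist":0},{"grip":0.45,"dx":0,"dy":0,"dz":0,"twist":0},{"grip":0.3,"dx":0,"dy":0,"dz":0,"twist":0},{"grip":0.3,"dx":0,"dy":0,"dz":-0.1,"twist":0},{"grip":0.3,"dx":0,"dy":0,"dz":-0.4,"twist":0}]' 20
python3 -m inch '[{"grip":0.3,"dx":0,"dy":0,"dz":-0.5,"twist":0},{"grip":0.3,"dx":-0.4,"dy":0,"dz":-0.4,"twist":0},{"grip":0,"dx":-0.5,"dy":0,"dz":0,"twist":0},{"grip":0,"dx":-0.5,"dy":0,"dz":0,"twist":0},{"grip":0,"dx":-0.4,"dy":0,"dz":0,"twist":0}]' 20
python3 - <<'E'
from h import *
im=snap('scene','s31');t=snap('top','t31');snap('wrist','w31')
f=lambda a:np.clip(a[:,:,::-1].astype(float)*2,0,255).astype(np.uint8)
cv2.imwrite('pics/s31y.png',cv2.resize(f(im[150:290,180:440]),None,fx=3,fy=3,interpolation=cv2.INTER_CUBIC))
cv2.imwrite('pics/t31y.png',cv2.resize(f(t[130:210,210:430]),None,fx=3.6,fy=3.6,interpolation=cv2.INTER_CUBIC))
E
```

```text
time: 29.15
position: [0.6064, -0.1496, 0.1163]
eef_rot: [-0.001, 1.0, 0.002, -0.003]
force: [-0.3, 0.7, 0.5]
gripper_width: 0.0596
time: 29.65
position: [0.4628, -0.1502, 0.1913]
eef_rot: [0.001, 1.0, 0.001, 0.0]
force: [0.2, -1.1, 0.6]
gripper_width: 0.0855
```

View pics/s31y.png

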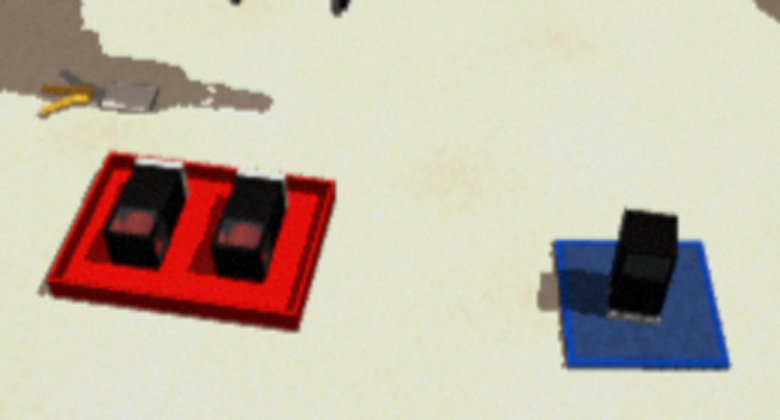

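View pics/t31y.png

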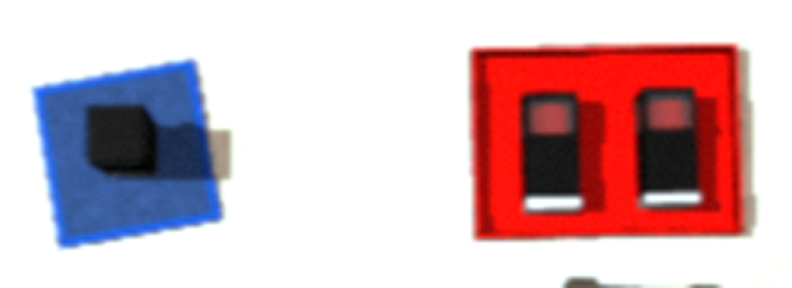

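View pics/w31.png

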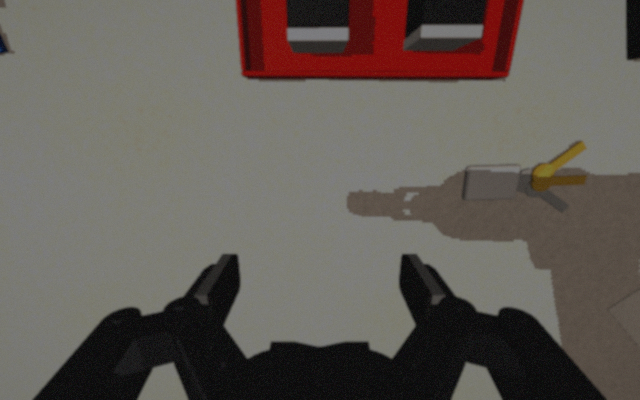

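```bash
python3 - <<'E'
from h import *
for n,v,z in [('L',[(521,95),(578,95),(583,207),(523,209)],.046),('M',[(638,90),(695,90),(703,202),(640,206)],.046),('pad',[(88,106),(146,106),(148,165),(90,165)],.096)]:
    P=np.array([ray('top',(210+(a+.5)/3.6-.5,130+(b+.5)/3.6-.5),z)[:2] for a,b in v])
    print(n,P.mean(0),np.hypot(*(P[0]-P[3])),np.hypot(*(P[0]-P[1])))
print('tray',[.6407,-.194],'pad',[.641,.183])
a=cv2.imread('pics/scene0.png').astype(int);b=cv2.imread('pics/s31.png').astype(int)
for nm,(y0,y1,x0,x1) in dict(carton=(175,235,120,180),screw=(180,245,455,500),keys=(170,195,190,236)).items():
    print(nm,np.abs(a[y0:y1,x0:x1]-b[y0:y1,x0:x1]).mean())
E
```

```text
L [ 0.63026348 -0.14830733] 0.08822114035421857 0.04392790524779518
M [ 0.63192068 -0.23899948] 0.08985640327960645 0.04399723808362578
pad [0.6416113  0.17664351] 0.0439601379995426 0.042808861409276686
tray [0.6407, -0.194] pad [0.641, 0.183]
carton 2.963888888888889
screw 4.712820512820513
keys 26.110434782608696
```

```bash
python3 -m inch '[{"grip":0,"dx":0,"dy":0,"dz":0,"twist":0},{"grip":0,"dx":0,"dy":0,"dz":0,"twist":0}]'; python3 -c "
from cell import arm; print(arm.hand_in())"
```

```text
time: 30.0
position: [0.4665, -0.1498, 0.1911]
eef_rot: [-0.0, 1.0, 0.002, 0.001]
force: [-0.5, -0.1, -0.3]
gripper_width: 0.0852
the job is handed in; nothing more can be done
None
```

The sound driver is standing window end up on the blue pad, and the two rattlers are lying in the red tray with their red cores showing. I handed in at about 30 s of the 72 s allowed; the system gave no verdict.

**Method:** The moves allowed no wrist tilt. I gripped each driver near one end at 20 N and pivoted it in the jaws by pushing its far end against the tray's outer wall.
- **Driver nearest the keys:** held about 43° window end down for over 0.5 s at about 90 mm height, and no red appeared, so it is the sound one. I gripped it again by the window end, pivoted it upright and set it on the pad.
- **Middle and left drivers:** the red core slid into the window on both, at measured tilts of about 31° and 49°. I laid them flat in the tray.

**Last checks (camera):**

| Item | Measured centre | Target centre |
|---|---|---|
| Sound driver on pad | (0.642, 0.177) | pad (0.641, 0.183) |
| Left rattler | (0.630, -0.148) | tray (0.641, -0.194) |
| Middle rattler | (0.632, -0.239) | tray (0.641, -0.194) |

- All three centres are within the position limits.
- The sound driver looks vertical in the last pictures; I did not measure its final angle.
- The carton and screwdriver showed almost no change from the first picture. The key fob is at the same pixel, although its image comparison was upset by the arm's shadow. The gripper was clear of everything.

**What went wrong:**
- An early attempt to let the sound driver pivot by loosening the grip failed. It dropped about 4 cm flat onto the desk, and I picked it up again.
- Laying the middle driver down gave a brief wrist force of 46 N, under the 120 N limit. I believe this came through the held driver rather than the gripper's body, but I can't confirm that.

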